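# Put away the thread-inspection handful

### The arm

A 6-joint arm with a two-finger parallel gripper is mounted at the origin on the work surface. World frame = base frame: x ahead of the robot, y to its left, z up, the work surface at z = 0. Lengths are in m, angles in rad, forces in N, time in s.
With the tool pointing down it reaches from about 0.35 to 0.925 m from the base axis. Payload 6.4 kg.
Tool frame: the origin (TCP) lies at the very end of the fingers, on their centre line; the grasp point (between the pads) lies env.grip_depth behind it (env.grip_depth is the distance from the TCP to the grasp point, in m); z points along the fingers, y is the line along which they close (so a half turn about z gives the same grasp; the last joint's range is limited). The gripper opens to 94 mm and grips with 3 to 60 N. Pads are 16 mm wide; open, the fingers measure 119 mm over their backs; the gripper's body (75 mm by 177 mm) begins 78 mm behind the grasp point.
Start: joints at [-1.508, 0.245, 1.558, -0, 1.339, -0.174], TCP at [0.152, -0.632, 0.168] pointing down, gripper open.
Joint ranges: [-3.13, 3.13], [-1.02, 2.26], [0.13, 2.54], [-0.95, 4.09], [0.21, 2.88], [-2.74, 2.74]. Speed limits (rad/s): [2.57, 2.57, 3.14, 3.14, 3.14, 3.14].

### API

Orientations are given as a rotation vector (axis times angle).
In Python, from cell import monitor, vision, ticket, env gives the robot as it stands.
- The arm moves only by the tool jog_arm, never from a script. Its argument "moves" is a list of rows, each an object with "delta_pos": the shift along the tool's x, y, z in m, a list of three; "rot": the turn, a rotation vector about the tool's x, y, z in rad, a list of three. In form: [{"delta_pos": [x, y, z], "rot": [rx, ry, rz]}, ...]. A call has 1 to 10 rows; each row shifts and turns the commanded pose from where the row before left it, along the tool's axes as they then stand; what a row does not reach is not made up. A row lasts 1/8 s, in which the tool goes at most 62.5 mm and 10.7 degrees, less where a joint would pass 70% of its speed; a pose out of reach is approached as far as the arm can. A call with a gripper value outside its range is refused whole. "grip" is the opening, from 0 (shut) to 1 (fully open), set as the call begins (left out, the last holds). The fingers move at their own pace and stop on an object; "newtons" is the grip in N (left out, the last holds). Time passes only in rows, so rows that do not move let the fingers close. It gives the time, the measured TCP pose, the force, the opening and the grip force at its end, in the units of the state.
- monitor.get_state(): the state, without advancing time (a new reading comes with each control period).
- vision.read_camera(name): name is "side" or "top"; returns a dict with "image" (384x512x3 uint8, blue, green, red), "fx", "fy", "cx", "cy" (pixels), "world_from_camera" (4x4, takes a point from camera to world coordinates). Camera axes: x right, y down, z forward; pixel columns grow to the right and rows downward; lengths in m; the calibration is good to about 2 mm. A picture is of the moment at which its call begins. There is no depth.
- ticket.sign_off(): hands the job in; it is judged then, once.
The state is a dict: "t": time; "joints": joint angles; "qd": joint speeds; "joint_torque": joint torques, N m; "eef_pos": TCP position; "tcp_rot": TCP orientation; "force": force on the tool from outside, world axes, zero at the start; "ft_torque": the same for the moment, N m; "grip_width": opening from 0.0 (shut) to 1.0 (fully open); "gripper_force": force on a finger pad.
Only numpy, scipy, OpenCV 4.12 (cv2) and the standard library are available. Lean on these libraries where they do the work, as an engineer would, in place of code of your own. Each camera call takes 0.05 s, during which the arm holds its last target. There are 200 camera calls.

### The job

Sort the handful left on the bench by the pipe rack: both orange thread caps go side by side, flat on the floor of the steel bin; the ring gauge flat on the plywood board over its post; the cast iron protector upright in the round rubber dish; and the copper mallet head lengthwise down in the wooden cradle. Set each one down rather than dropping it, and leave the black dial caliper where it lies.

Things in the scene. Friction and masses are not known exactly. Their poses are not given: they have to be found in the camera images.
- cap_large: The larger orange plastic thread cap, closed end up: a plain cylinder 52 mm across with fine grip ribs (about 54 mm over them) on a thin flange 60 mm across and 5 mm thick; 34 mm tall, about 60 g. Stands on the table at the start, upright; loose. Origin: centre of its underside, z up.
- cap_small: The smaller orange plastic thread cap, same form: body 36 mm across (38 mm over ribs), flange 44 mm across and 5 mm thick; 34 mm tall, about 35 g. Stands on the table at the start, upright; loose. Origin: centre of its underside, z up.
- ring_gauge: Polished steel ring gauge lying flat: outer diameter 66 mm, bore 44 mm, 20 mm tall, about 0.3 kg. Can be gripped across its outside. Stands on the table at the start, upright; loose. Origin: centre of its underside, z up.
- protector: Dark grey cast iron thread protector: a foot flange 54 mm across and 12 mm tall, above it a round body 44 mm across up to 48 mm, with a dark bore in its top; about 0.4 kg. Stands on the table at the start, upright; loose. Origin: centre of its underside, z up.
- mallet_head: Copper mallet head without its handle, lying: a 36 mm cube in the middle with a round striking face 33 mm across and 20 mm long at each end; 76 mm long along its x, 36 mm wide (y), 36 mm tall, about 0.55 kg, a dark handle eye on top. Stands on the table at the start, upright; loose. Origin: centre of its underside, z up.
- cap_bin: Low open rectangular grey sheet steel bin, the only deep box, outside 146 mm (its x) by 118 mm (its y) by 32 mm tall, walls and floor 3 mm thick (inside 140 by 112 mm), a pivot pin at each short end. Home of both thread caps, side by side along its x. Fixed to the table; place and yaw change. Origin: centre of its underside, z up.
- gauge_stand: Square plywood board 104 x 104 mm, 14 mm thick, with one upright white plastic post in the middle, 24 mm across, its top 42 mm above the table. Home of the ring gauge, which goes over the post and lies flat on the board. Fixed to the table; place and yaw change. Origin: centre of its underside, z up.
- dish: Round black rubber dish, outer diameter 88 mm, inside 80 mm, 14 mm tall, floor 4 mm thick. Home of the cast iron protector, flange down. Fixed to the table; place and yaw change. Origin: centre of its underside, z up.
- cradle: Rectangular wooden cradle, outside 114 mm (its x) by 70 mm (its y), with a rectangular pocket 100 x 56 mm; pocket floor 8 mm above the table, rim 20 mm above the table. Home of the mallet head, its length along the cradle's length (either way round). Fixed to the table; place and yaw change. Origin: centre of its underside, z up.
- caliper: Black dial caliper lying flat among the homes, 170 mm long (its x), jaws 50 mm to one side, up to 19 mm tall. Not part of the job; must stay where it lies. Origin: middle of the beam, on the table. The other bystanders, all under 100 mm tall within reach, stand clear of the job's things by 25 mm or more.
Not all that is in view belongs to the job. Of the things like the protector, leave any that is purple or yellow; of the rest the smaller one is meant.

How it is judged:
By the outcome, as a careful person would: the job done as asked, in the order asked, and still so for the second after the job is handed in, with the robot touching nothing.
It also fails if it takes over 128 s, if anything falls off the work surface, if the arm or the gripper's body presses on something with over 40 N, if the wrist force passes 120 N, or if a joint passes its speed limit or range.

## Working session

There is one attempt and no reset: what is moved stays moved. The work goes in short steps, Python scripts to look and compute and a tool call to move; the robot and the scene stay as the last step left them, time stands still between calls to the robot, and variables do not carry over. Pictures are saved under pics/ and viewed, at most 14 in all, crops included, and the job is handed in when it is done.

Besides the shell and the picture viewer there is one more tool, called by a JSON object that holds its "op" and its "data". jog_arm: Moves the arm, as the interface text tells. Its arguments: {"type":"object","properties":{"moves":{"type":"array"},"grip":{"type":"number"},"newtons":{"type":"number"}},"required":["moves"]}

```bash
ls; mkdir -p pics; python3 - <<'E'
from cell import monitor, vision, ticket, env
import cv2,numpy as np
for n in("top","side"):
    d=vision.read_camera(n);cv2.imwrite(f"pics/{n}0.png",cv2.resize(d["image"],(800,600),interpolation=cv2.INTER_CUBIC));cv2.imwrite(f"raw_{n}.png",d["image"])
    print(n,d["fx"],d["fy"],d["cx"],d["cy"],np.round(d["world_from_camera"],4).tolist())
print(env.grip_depth,monitor.get_state())
E
```

```text
pics
top 378.3918771675018 378.3918771675018 257.6741973905971 196.6371807912411 [[-0.0075, -0.9864, 0.1639, 0.3482], [-1.0, 0.0082, 0.0035, -0.0133], [-0.0048, -0.1639, -0.9865, 0.9835], [0.0, 0.0, 0.0, 1.0]]
side 495.14257507077383 495.14257507077383 265.0619475237427 195.27467062168108 [[-0.2269, -0.6343, 0.7391, -0.5641], [-0.9739, 0.1504, -0.1699, 0.2658], [-0.0034, -0.7583, -0.6518, 0.9811], [0.0, 0.0, 0.0, 1.0]]
0.0188 {'t': 0.1, 'joints': array([-1.50809514e+00,  2.45741977e-01,  1.55886943e+00, -3.26675837e-05,
        1.33871391e+00, -1.74109852e-01]), 'qd': array([ 0.00020073, -0.00171921, -0.00145184,  0.00017313,  0.0012185 ,
       -0.00267762]), 'joint_torque': array([ 1.55526595e-04, -4.16912127e+01, -3.15525842e+01,  6.86787441e-02,
        3.10295192e-02, -5.43292413e-05]), 'eef_pos': array([ 0.15244365, -0.63124988,  0.16676925]), 'tcp_rot': array([-3.11787499e+00, -3.70920521e-01, -1.01623206e-04]), 'force': array([-0.1152185 ,  0.24338434, -0.61192844]), 'ft_torque': array([ 0.0118105 ,  0.02888504, -0.0580901 ]), 'gripper_force': 0.0, 'grip_width': 1.0017408144009425}
```

View pics/top0.png

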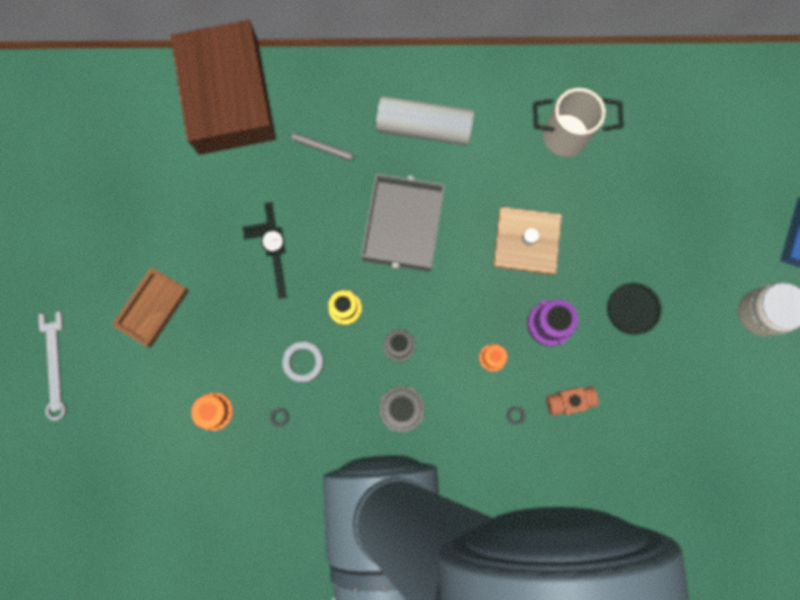

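View pics/side0.png

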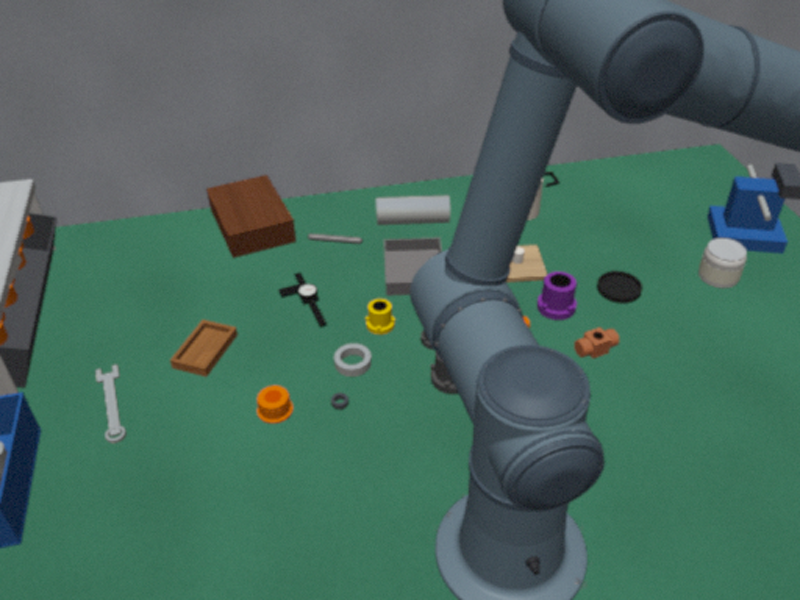

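```bash
cat > h.py <<'E'
import cv2,numpy as np
from cell import monitor,vision
def ray(d,px,z):
    px=np.atleast_2d(px).astype(float);T=np.array(d["world_from_camera"])
    r=np.c_[(px[:,0]-d["cx"])/d["fx"],(px[:,1]-d["cy"])/d["fy"],np.ones(len(px))]@T[:3,:3].T
    return T[:3,3]+r*((z-T[2,3])/r[:,2:])
def blobs(im):
    lab=cv2.cvtColor(cv2.GaussianBlur(im,(3,3),0),cv2.COLOR_BGR2LAB).astype(float)
    g=lab[150:300,40:480].reshape(-1,3);bg=np.median(g,0)
    m=(np.linalg.norm((lab-bg)[...,1:],axis=2)>12).astype(np.uint8)
    return m,[c for c in cv2.findContours(m,cv2.RETR_EXTERNAL,cv2.CHAIN_APPROX_NONE)[0] if cv2.contourArea(c)>60]
def at(cs,p):
    return min(cs,key=lambda c:-cv2.pointPolygonTest(c,(float(p[0]),float(p[1])),True))
def rect(d,c,z):
    w=ray(d,c[:,0,:],z)[:,:2]*1000
    (x,y),(a,b),t=cv2.minAreaRect(w.astype(np.float32))
    if a<b:a,b,t=b,a,t+90
    return np.round([x,y,a,b,(t+90)%180-90],1)   # mm, long side angle deg
def yaw():
    from scipy.spatial.transform import Rotation as R
    return R.from_rotvec(monitor.get_state()["tcp_rot"]).as_matrix()
def go(x,y,z,th):  # delta to the target in mm in current tool frame (xyz), then yaw deg about tool z (mod 180)
    s=monitor.get_state();M=yaw();d=M.T@(np.array([x,y,z])-s["eef_pos"]*1000)
    cur=np.degrees(np.arctan2(M[1,0],M[0,0]));t=(cur-th+90)%180-90
    j6=np.degrees(s["joints"][5])
    print("delta mm",np.round(d,1),"turn about tool z deg",round(t,1),"rad",round(np.radians(t),3),"cur yaw",round(cur,1),"j6",round(j6,1),"tilt",np.round(M[:,2],3),"t",s["t"])
E
python3 - <<'E'
from h import *
d=vision.read_camera("top");im=d["image"];m,cs=blobs(im)
P=dict(capL=(212,411,17),capS=(493,357,17),ring=(302,361,10),prot=(399,345,20),big=(402,409,20),yellow=(344,307,20),purple=(553,322,25),mallet=(573,401,18),bin=(403,222,32),board=(528,240,14),dish=(634,308,14),cradle=(151,307,20),cal=(280,280,8))
for k,(u,v,z) in P.items():
    c=at(cs,(u*.64,v*.64));M=cv2.moments(c);
    q=ray(d,[M["m10"]/M["m00"],M["m01"]/M["m00"]],z/1000)[0]*1000
    print(k,np.round(q[:2],1),"r",round(np.hypot(*q[:2])),"rect",rect(d,c,z/1000), cv2.contourArea(c))
cv2.imwrite("pics/m1.png",m*255)
E
```

```text
capL [341.6 299.4] r 454 rect [341.8 299.2  68.1  64.6 -87.1] 545.0
capS [ 425.5 -156.3] r 453 rect [ 425.8 -156.6   49.6   47.5  -64.8] 277.5
ring [421.2 156.1] r 449 rect [422.  157.   67.1  66.8  89.6] 525.0
prot [445.8  -3. ] r 446 rect [445.4  -2.6  50.7  50.6  44.5] 308.0
big [343.6  -6.5] r 344 rect [343.5  -6.9  71.7  70.4  -0.4] 647.0
yellow [509.9  86.9] r 517 rect [509.7  87.4  61.4  56.6  44.8] 410.0
purple [ 481.9 -254.1] r 545 rect [ 481.5 -254.6   84.4   83.2   87.6] 827.5
mallet [ 354.3 -281.7] r 453 rect [ 354.1 -281.7   85.9   41.2  -76.7] 471.5
bin [651.1 -10.5] r 651 rect [653.  -10.8 162.6 119.1  -9.8] 2487.0
board [ 622.8 -221.3] r 661 rect [ 623.5 -221.3  110.   108.7   -7.8] 1572.5
dish [ 504.5 -392.5] r 639 rect [ 505.2 -392.3   84.9   84.2   62. ] 806.0
cradle [512.5 409.2] r 656 rect [513.  409.1 117.3  79.5 -31.2] 1308.5
cal [624.2 216. ] r 661 rect [608.9 216.4 163.   60.3  21.8] 425.5
```

View pics/m1.png

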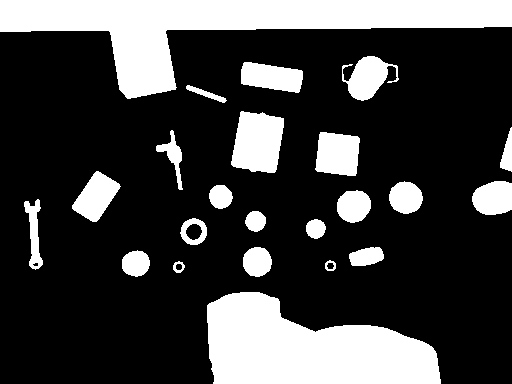

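```bash
python3 - <<'E'
s=open("h.py").read();i=s.index("def go(")
s=s[:i]+'''def go(x,y,z,th):  # turn first (about tool z), then the shift in mm in the turned tool frame
    s=monitor.get_state();M=yaw();cur=np.degrees(np.arctan2(M[1,0],M[0,0]));p=s["eef_pos"]*1000
    t=(cur-th+90)%180-90;j6=np.degrees(s["joints"][5])
    dj1=np.degrees(np.arctan2(y,x)-np.arctan2(p[1],p[0]))
    if abs(j6+t+dj1)>150:t-=180*np.sign(t)
    d=cv2.Rodrigues(np.array([0,0,np.radians(t)]))[0].T@M.T@(np.array([x,y,z])-p)
    print("turn rad",round(np.radians(t),3),"then mm",np.round(d,1),"| at",np.round(p,1),"yaw",round(cur,1),"j6->",round(j6+t+dj1),"axis",np.round(M[:,2],3),"t",round(s["t"],2),"open mm",round(s["grip_width"]*94,1),"grip N",round(s["gripper_force"],1))
'''
open("h.py","w").write(s)
E
python3 - <<'E'
from h import *
d=vision.read_camera("top");im=d["image"];hsv=cv2.cvtColor(im,cv2.COLOR_BGR2HSV)
def feat(n,m,u,v,r,z):
    w=np.zeros(m.shape,np.uint8);cv2.circle(w,(int(u*.64),int(v*.64)),r,1,-1);M=cv2.moments((m.astype(np.uint8)*w),True)
    print(n,M["m00"],np.round(ray(d,[M["m10"]/M["m00"],M["m01"]/M["m00"]],z)[0][:2]*1000,1))
V=hsv[...,2]
feat("post",(hsv[...,1]<60)&(V>150),531,236,8,.042)
feat("eye",V<70,574,401,6,.036)
feat("bore",V<60,399,345,9,.048)
go(425.5,-156.3,120,-9.8)
E
```

```text
post 93.0 [ 622.3 -220.2]
eye 17.0 [ 354.5 -280.3]Traceback (most recent call last):
  File "<stdin>", line 9, in <module>
  File "<stdin>", line 5, in feat
ZeroDivisionError: float division by zero
```

```bash
python3 -c "
from h import *
go(425.5,-156.3,120,-9.8)"
```

```text
turn rad 0.408 then mm [ 188.2 -514.7   47.6] | at [ 152.5 -631.5  167.1] yaw 13.6 j6-> 70 axis [-0.     0.001 -1.   ] t 0.2 open mm 94.2 grip N 0.0
```

{"op": "jog_arm", "data": {"moves": [{"delta_pos": [0,0,0],"rot": [0,0,0.136]},{"delta_pos": [0,0,0],"rot": [0,0,0.136]},{"delta_pos": [0,0,0],"rot": [0,0,0.136]},{"delta_pos": [0.01,-0.025,0],"rot": [0,0,0]},{"delta_pos": [0.018,-0.05,0],"rot": [0,0,0]},{"delta_pos": [0.018,-0.05,0],"rot": [0,0,0]},{"delta_pos": [0.018,-0.05,0],"rot": [0,0,0]},{"delta_pos": [0.018,-0.05,0],"rot": [0,0,0]},{"delta_pos": [0.018,-0.05,0],"rot": [0,0,0]},{"delta_pos": [0.018,-0.05,0],"rot": [0,0,0]}], "grip": 0.65}}

```text
t: 1.45
eef_pos: [0.3247, -0.3301, 0.1677]
tcp_rot: [3.13, -0.269, 0.0]
force: [0.3, -0.2, 0.7]
grip_width: 0.652
gripper_force: 0.0
```

{"op": "jog_arm", "data": {"moves": [{"delta_pos": [0.018,-0.05,0.01],"rot": [0,0,0]},{"delta_pos": [0.018,-0.05,0.015],"rot": [0,0,0]},{"delta_pos": [0.018,-0.05,0.015],"rot": [0,0,0]},{"delta_pos": [0.016,-0.04,0.007],"rot": [0,0,0]},{"delta_pos": [0,0,0],"rot": [0,0,0]},{"delta_pos": [0,0,0],"rot": [0,0,0]}]}}

```text
t: 2.2
eef_pos: [0.4254, -0.1568, 0.1209]
tcp_rot: [3.13, -0.268, 0.0]
force: [-0.1, 0.5, 0.1]
grip_width: 0.652
gripper_force: 0.0
```

```bash
python3 -c "
from h import *
go(425.5,-156.3,10,-9.8)"
```

```text
turn rad -0.0 then mm [  0.   -0.6 110.9] | at [ 425.4 -156.8  120.9] yaw -9.8 j6-> 65 axis [-0. -0. -1.] t 2.2 open mm 61.2 grip N 0.0
```

{"op": "jog_arm", "data": {"moves": [{"delta_pos": [0,0,0.03],"rot": [0,0,0]},{"delta_pos": [0,0,0.03],"rot": [0,0,0]},{"delta_pos": [0,0,0.025],"rot": [0,0,0]},{"delta_pos": [0,0,0.016],"rot": [0,0,0]},{"delta_pos": [0,0,0.01],"rot": [0,0,0]},{"delta_pos": [0,0,0],"rot": [0,0,0]}]}}

```text
t: 2.95
eef_pos: [0.4253, -0.1567, 0.0096]
tcp_rot: [-3.13, 0.269, 0.001]
force: [-0.4, 0.9, 0.8]
grip_width: 0.654
gripper_force: 0.0
```

{"op": "jog_arm", "data": {"moves": [{"delta_pos": [0,0,0],"rot": [0,0,0]},{"delta_pos": [0,0,0],"rot": [0,0,0]},{"delta_pos": [0,0,0],"rot": [0,0,0]},{"delta_pos": [0,0,0],"rot": [0,0,0]},{"delta_pos": [0,0,0],"rot": [0,0,0]},{"delta_pos": [0,0,0],"rot": [0,0,0]}], "grip": 0, "newtons": 12}}

```text
t: 3.7
eef_pos: [0.4255, -0.1564, 0.0098]
tcp_rot: [-3.13, 0.269, -0.0]
force: [-0.7, 0.1, -0.6]
grip_width: 0.051
gripper_force: 0.0
```

```bash
python3 -c "
from h import *
go(691.4,-17.3,120,-9.8)"
```

```text
turn rad -0.0 then mm [ 238.3 -182.3 -110.2] | at [ 425.5 -156.4    9.8] yaw -9.8 j6-> 84 axis [ 0.  0. -1.] t 3.7 open mm 4.8 grip N 0.0
```

```bash
python3 -c "
from h import *
for n in('top','side'):
    d=vision.read_camera(n);im=d['image']
    u,v=(316,228) if n=='top' else (340,205)
    cr=im[v-65:v+65,u-80:u+80];cv2.imwrite(f'pics/{n}2.png',cv2.resize(cr,(640,520),interpolation=cv2.INTER_CUBIC))
"
```

```text
(no output)
```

View pics/side2.png

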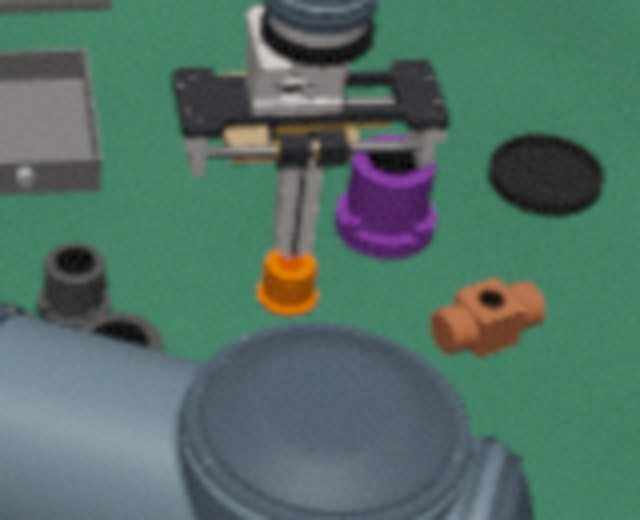

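View pics/top2.png

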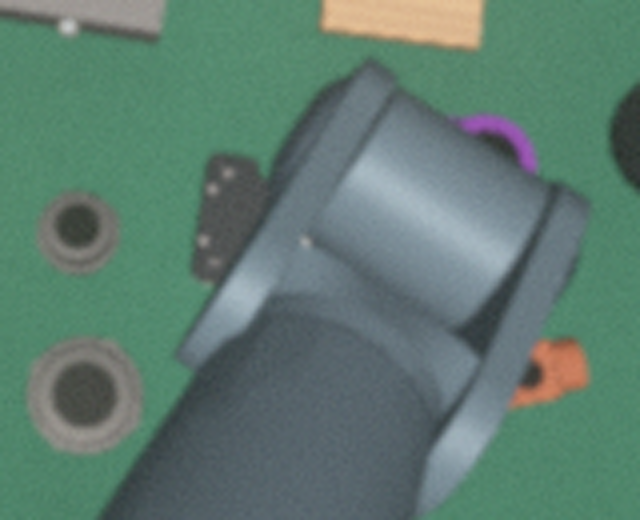

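```bash
python3 - <<'E'
from h import *
def org(d,im,lo,z,tag):
    h=cv2.cvtColor(im,cv2.COLOR_BGR2HSV);m=((h[...,0]>=lo[0])&(h[...,0]<=lo[1])&(h[...,1]>150)&(h[...,2]>100)).astype(np.uint8)
    for c in cv2.findContours(m,cv2.RETR_EXTERNAL,cv2.CHAIN_APPROX_NONE)[0]:
        if cv2.contourArea(c)>40:
            M=cv2.moments(c);q=[M["m10"]/M["m00"],M["m01"]/M["m00"]];print(tag,np.round(q),np.round(ray(d,q,z)[0][:2]*1000,1),cv2.contourArea(c))
dt=vision.read_camera("top");ds=vision.read_camera("side")
org(dt,cv2.imread("raw_top.png"),(5,35),.015,"top0")
org(ds,cv2.imread("raw_side.png"),(5,35),.015,"side0")
org(ds,ds["image"],(5,35),.015,"side1")
m,cs=blobs(cv2.imread("raw_side.png"));
for n,p,z in(("ring",(352,352),.02),("mallet",(597,342),.018),("dish",(620,286),.01),("cradle",(205,347),.012)):
    c=at(cs,(p[0]*.64,p[1]*.64));print(n,rect(ds,c,z))
E
```

```text
top0 [135. 263.] [341.8 300.5] 421.0
top0 [315. 228.] [ 425.5 -156.6] 186.5
top0 [220. 196.] [510.8  87.3] 288.5
side0 [175. 259.] [338.7 300. ] 405.5
side0 [382. 221.] [ 347.  -280.2] 123.5
side0 [130. 221.] [511.6 411.4] 598.0
side0 [243. 202.] [514.9  85.2] 303.0
side0 [144. 134.] [950.2 351.9] 264.0
side0 [166. 130.] [954.9 276.2] 659.5
side1 [175. 259.] [338.6 300.1] 405.5
side1 [381. 222.] [ 343.  -275.5] 113.0
side1 [130. 222.] [505.1 410.9] 558.0
side1 [332. 211.] [ 420.4 -157.2] 164.5
side1 [248. 202.] [514.4  68.8] 66.0
side1 [158. 131.] [954.4 301.5] 1138.5
ring [408.9 155.4  78.2  64.8 -13.3]
mallet [ 354.3 -282.6  105.3   61.5  -58.3]
dish [ 500.  -394.9   96.7   83.6  -30.1]
cradle [512.  410.4 133.5  85.8 -31.4]
```

```bash
python3 - <<'E'
from h import *
ds=vision.read_camera("side");T=np.linalg.inv(np.array(ds["world_from_camera"]))
for x,y,z in[(425.5,-156.4,10),(425.5,-156.4,34),(425.5,-156.4,90),(450,-156.4,10),(450,-156.4,34),(450,-156,90),(425.5,-156.4,110)]:
    p=T@[x/1000,y/1000,z/1000,1];u,v=ds["fx"]*p[0]/p[2]+ds["cx"],ds["fy"]*p[1]/p[2]+ds["cy"]
    print(x,z,"crop px",round((u-260)*4),round((v-140)*4))
print(monitor.get_state())
E
```

```text
425.5 10 crop px 282 283
425.5 34 crop px 285 259
425.5 90 crop px 292 199
450 10 crop px 271 262
450 34 crop px 274 237
450 90 crop px 280 177
425.5 110 crop px 294 177
{'t': 3.95, 'joints': array([-6.03342228e-01, -3.40927898e-03,  2.15134015e+00,  3.00522242e-05,
        9.93734739e-01,  1.13864224e+00]), 'qd': array([-0.0011896 , -0.0003179 ,  0.00021769,  0.00029968,  0.0005085 ,
       -0.00099594]), 'joint_torque': array([ 1.51738870e-03, -2.57146418e+01, -2.58521140e+01,  3.82270140e-02,
       -6.04903931e-02, -3.84785903e-05]), 'eef_pos': array([ 0.4254648 , -0.15641598,  0.0097336 ]), 'tcp_rot': array([-3.13003150e+00,  2.68594190e-01,  7.99922165e-05]), 'force': array([ 0.01721306,  0.52701755, -0.47150811]), 'ft_torque': array([ 0.01373593, -0.04336993,  0.00020656]), 'gripper_force': 0.0, 'grip_width': 0.0052083947020156755}
```

```bash
python3 -c "
from h import *
d=vision.read_camera('side');im=d['image']
cr=im[165:230,300:380];cv2.imwrite('pics/s3.png',cv2.resize(cr,(800,600),interpolation=cv2.INTER_CUBIC))
"
```

```text
(no output)
```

View pics/s3.png

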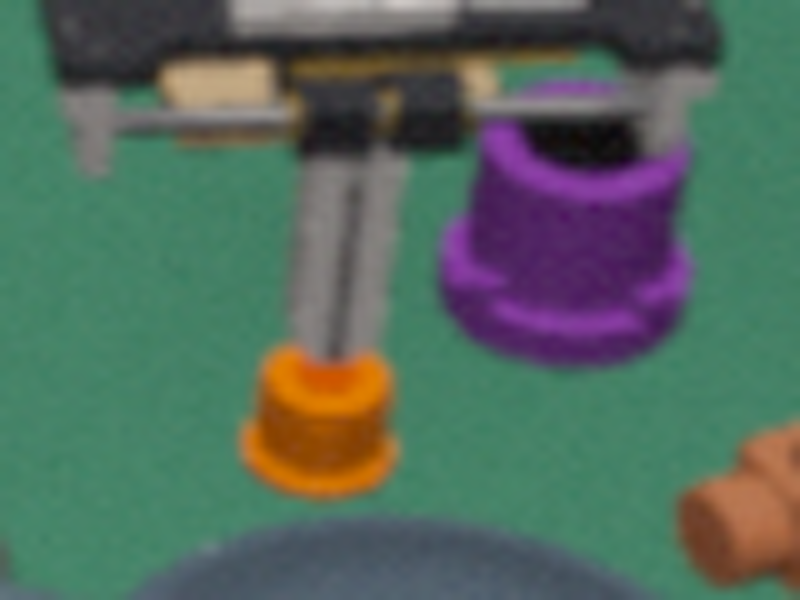

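{"op": "jog_arm", "data": {"moves": [{"delta_pos": [0,0,-0.02],"rot": [0,0,0]},{"delta_pos": [0,0,-0.04],"rot": [0,0,0]},{"delta_pos": [0,0,-0.04],"rot": [0,0,0]},{"delta_pos": [0,0,-0.03],"rot": [0,0,0]},{"delta_pos": [0,0,0],"rot": [0,0,0]}]}}

```text
t: 4.62
eef_pos: [0.4271, -0.1575, 0.1422]
tcp_rot: [3.127, -0.268, 0.008]
force: [0.1, 0.2, 0.3]
grip_width: 0.004
gripper_force: 0.0
```

```bash
python3 - <<'E'
from h import *
go(341.6,299.4,140,-9.8)
d=vision.read_camera('side');cr=d['image'][120:230,270:400];cv2.imwrite('pics/s4.png',cv2.resize(cr,(780,600),interpolation=cv2.INTER_CUBIC))
E
```

```text
turn rad -0.0 then mm [-1.620e+02 -4.357e+02  4.000e-01] | at [ 427.1 -157.5  142.2] yaw -9.8 j6-> 127 axis [ 0.005 -0.003 -1.   ] t 4.62 open mm 0.4 grip N 0.0
```

View pics/s4.png

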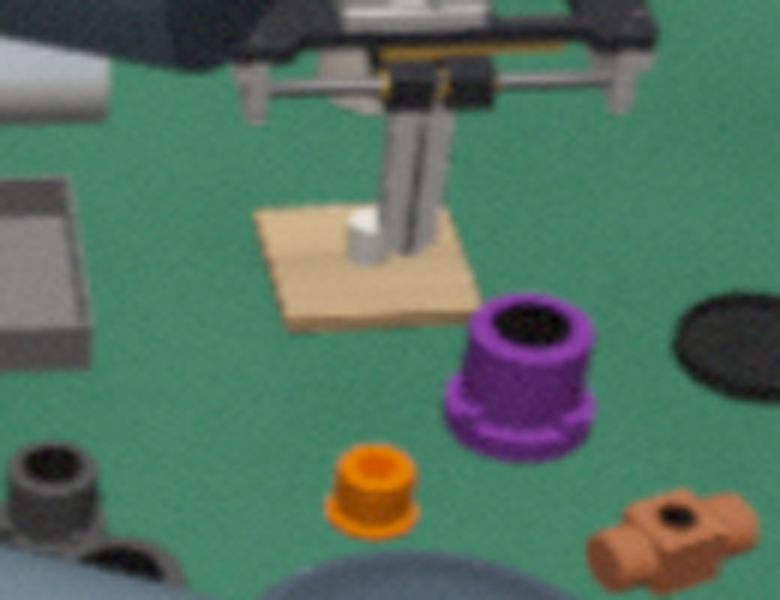

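```bash
python3 - <<'E'
from h import *
d=vision.read_camera("side");T=np.linalg.inv(np.array(d["world_from_camera"]))
p0=monitor.get_state()["eef_pos"];print(p0)
def pr(x):
    p=T@np.r_[x,1];return d["fx"]*p[0]/p[2]+d["cx"],d["fy"]*p[1]/p[2]+d["cy"]
print("pred",pr(p0),"cap pred at 425,-156,34:",pr([.4255,-.1563,.034]),"cap at 400",pr([.4,-.156,.034]))
q=(338.3,165.8)
for z in(.13,.14,.15,.16,.17):print(z,ray(d,q,z))
# cap top centre seen
print("cap top z34",ray(d,(270+375/6,120+465/5.4545),.034),"base",ray(d,(270+373/6,120+508/5.4545),.003))
E
```

```text
[ 0.42502376 -0.15611719  0.13879993]
pred (np.float64(334.4444555828688), np.float64(176.18882119624266)) cap pred at 425,-156,34: (np.float64(331.2392764095389), np.float64(204.69998686911433)) cap at 400 (np.float64(334.0722926716626), np.float64(210.5567874614882))
0.13 [[ 0.4776793 -0.1867323  0.13     ]]
0.14 [[ 0.46543857 -0.18141483  0.14      ]]
0.15 [[ 0.45319783 -0.17609736  0.15      ]]
0.16 [[ 0.44095709 -0.1707799   0.16      ]]
0.17 [[ 0.42871635 -0.16546243  0.17      ]]
cap top z34 [[ 0.42241633 -0.15904164  0.034     ]] base [[ 0.42229978 -0.16076487  0.003     ]]
```

{"op": "jog_arm", "data": {"moves": [{"delta_pos": [-0.008,-0.02,0],"rot": [0,0,0]},{"delta_pos": [-0.018,-0.048,0],"rot": [0,0,0]},{"delta_pos": [-0.018,-0.048,0],"rot": [0,0,0]},{"delta_pos": [-0.018,-0.048,0],"rot": [0,0,0]},{"delta_pos": [-0.018,-0.048,0],"rot": [0,0,0]},{"delta_pos": [-0.018,-0.048,0],"rot": [0,0,0]},{"delta_pos": [-0.018,-0.048,0],"rot": [0,0,0]},{"delta_pos": [-0.018,-0.048,0],"rot": [0,0,0]},{"delta_pos": [-0.018,-0.048,0],"rot": [0,0,0]},{"delta_pos": [-0.01,-0.03,0],"rot": [0,0,0]}]}}

```text
t: 5.98
eef_pos: [0.3368, 0.3008, 0.1382]
tcp_rot: [3.129, -0.264, -0.004]
force: [0.5, -0.2, -0.6]
grip_width: 0.009
gripper_force: 0.0
```

{"op": "jog_arm", "data": {"moves": [{"delta_pos": [0,0,0],"rot": [0,0,0]},{"delta_pos": [0,0,0],"rot": [0,0,0]},{"delta_pos": [0,0,0],"rot": [0,0,0]}]}}

```text
t: 6.35
eef_pos: [0.3396, 0.2979, 0.1394]
tcp_rot: [3.129, -0.271, -0.001]
force: [0.2, 0.2, 0.7]
grip_width: 0.003
gripper_force: 0.0
```

```bash
python3 - <<'E'
from h import *
go(341.6,299.4,10,-9.8)
d=vision.read_camera("side");T=np.linalg.inv(np.array(d["world_from_camera"]))
p=T@np.r_[monitor.get_state()["eef_pos"],1];u,v=d["fx"]*p[0]/p[2]+d["cx"],d["fy"]*p[1]/p[2]+d["cy"]
print("pred",u,v);a,b=int(u)-60,int(v)-60;print(a,b)
cv2.imwrite('pics/s5.png',cv2.resize(d['image'][b:b+100,a:a+120],(720,600),interpolation=cv2.INTER_CUBIC))
E
```

```text
turn rad -0.002 then mm [  1.7  -1.9 129.4] | at [339.6 297.9 139.4] yaw -9.9 j6-> 127 axis [-0.001 -0.    -1.   ] t 6.35 open mm 0.3 grip N 0.0
pred 169.61749585111158 223.7404189203818
109 163
```

View pics/s5.png

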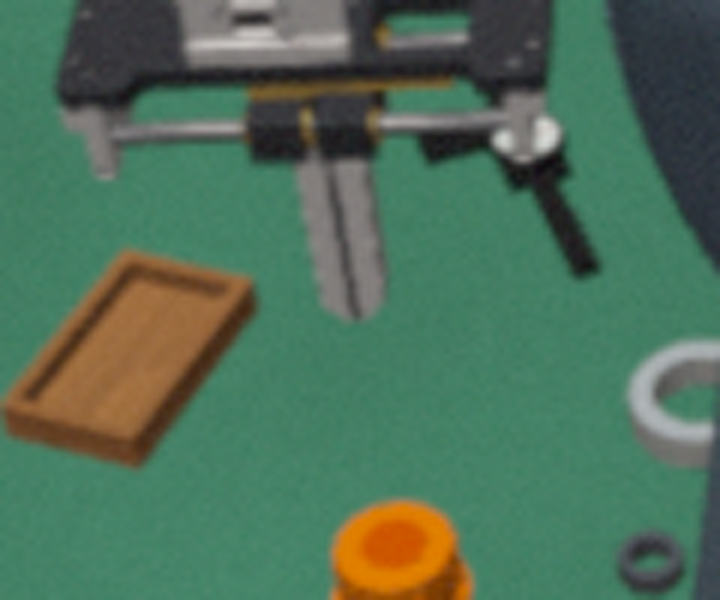

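```bash
python3 - <<'E'
from h import *
from scipy.optimize import least_squares
d=vision.read_camera("side");T=np.linalg.inv(np.array(d["world_from_camera"]))
def pr(x):
    p=T@np.r_[x,1];return np.array([d["fx"]*p[0]/p[2]+d["cx"],d["fy"]*p[1]/p[2]+d["cy"]])
A=[(np.array([.4271,-.1575,.1422]),(338.3,165.8)),(np.array([.3396,.2979,.1394]),(167.7,215.5))]
f=lambda o:np.concatenate([pr(p+o)-q for p,q in A])
r=least_squares(f,np.zeros(3));print("offset",r.x*1000,"res",r.fun)
f2=lambda o:np.concatenate([pr(p+[0,0,o[0]])-q for p,q in A]);r=least_squares(f2,[0.]);print("z only",r.x*1000,r.fun)
E
```

```text
offset [-17.41638783   0.39699297  43.62641305] res [-0.02303996 -0.07883001  0.02057396  0.07039271]
z only [29.72090677] [-2.53999078  0.20082249  0.35659213 -0.53744948]
```

{"op": "jog_arm", "data": {"moves": [{"delta_pos": [0.03,-0.005,0.01],"rot": [0,0,0]},{"delta_pos": [0.04,-0.007,0.02],"rot": [0,0,0]},{"delta_pos": [0.0285,-0.005,0.03],"rot": [0,0,0]},{"delta_pos": [0,0,0.03],"rot": [0,0,0]},{"delta_pos": [0,0,0.02],"rot": [0,0,0]},{"delta_pos": [0,0,0.015],"rot": [0,0,0]},{"delta_pos": [0,0,0],"rot": [0,0,0]},{"delta_pos": [0,0,0],"rot": [0,0,0]}]}}

```text
t: 7.45
eef_pos: [0.4405, 0.299, 0.0157]
tcp_rot: [-3.129, 0.269, -0.002]
force: [0.1, -0.1, -0.1]
grip_width: 0.003
gripper_force: 0.0
```

```bash
python3 - <<'E'
from h import *
s=monitor.get_state();print(s["eef_pos"],s["force"])
d=vision.read_camera("side");T=np.linalg.inv(np.array(d["world_from_camera"]))
p=T@np.r_[s["eef_pos"],1];u,v=d["fx"]*p[0]/p[2]+d["cx"],d["fy"]*p[1]/p[2]+d["cy"]
print("pred",u,v);a,b=int(u)-40,int(v)-45;print(a,b)
cv2.imwrite('pics/s6.png',cv2.resize(d['image'][b:b+60,a:a+80],(800,600),interpolation=cv2.INTER_CUBIC))
E
```

```text
[0.44053232 0.29900854 0.01572624] [ 0.12626732 -0.11721606 -0.12754689]
pred 171.94037729260108 231.46838297917483
131 186
```

View pics/s6.png

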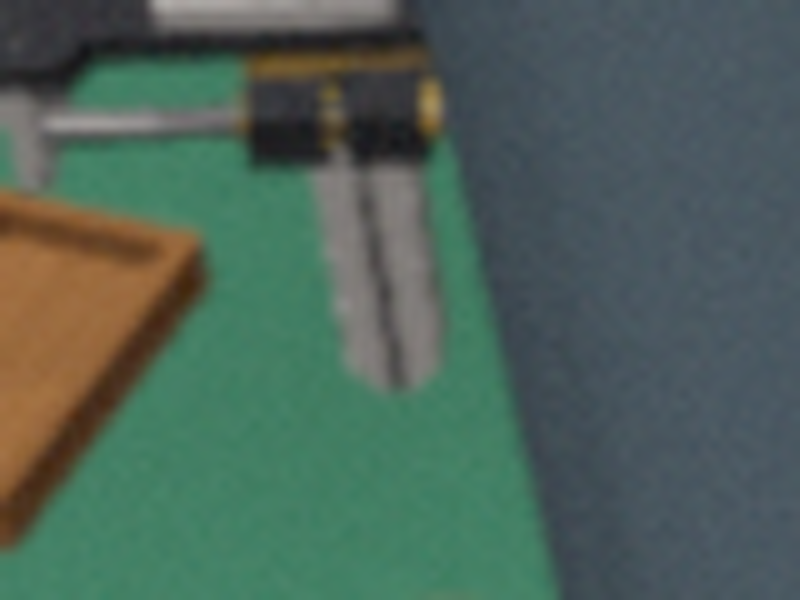

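{"op": "jog_arm", "data": {"moves": [{"delta_pos": [0,0,0.003],"rot": [0,0,0]},{"delta_pos": [0,0,0.003],"rot": [0,0,0]},{"delta_pos": [0,0,0.003],"rot": [0,0,0]},{"delta_pos": [0,0,0.002],"rot": [0,0,0]},{"delta_pos": [0,0,0.001],"rot": [0,0,0]},{"delta_pos": [0,0,0.001],"rot": [0,0,0]},{"delta_pos": [0,0,0.001],"rot": [0,0,0]},{"delta_pos": [0,0,0.001],"rot": [0,0,0]},{"delta_pos": [0,0,0.001],"rot": [0,0,0]}]}}

```text
t: 8.62
eef_pos: [0.4397, 0.2988, -0.0013]
tcp_rot: [-3.13, 0.269, -0.0]
force: [0.5, -0.3, -1.4]
grip_width: 0.006
gripper_force: 0.0
```

{"op": "jog_arm", "data": {"moves": [{"delta_pos": [0,0,0.001],"rot": [0,0,0]},{"delta_pos": [0,0,0.001],"rot": [0,0,0]},{"delta_pos": [0,0,0.001],"rot": [0,0,0]},{"delta_pos": [0,0,0],"rot": [0,0,0]}]}}

```text
t: 9.12
eef_pos: [0.4397, 0.2988, -0.0043]
tcp_rot: [3.13, -0.269, -0.0]
force: [-0.4, -0.6, 0.3]
grip_width: 0.005
gripper_force: 0.0
```

The reported TCP is already below the table with no contact, so the real fingertips sit higher than reported. I'll keep feeling for the table in small steps.

{"op": "jog_arm", "data": {"moves": [{"delta_pos": [0,0,0.002],"rot": [0,0,0]},{"delta_pos": [0,0,0.002],"rot": [0,0,0]},{"delta_pos": [0,0,0.002],"rot": [0,0,0]},{"delta_pos": [0,0,0.002],"rot": [0,0,0]},{"delta_pos": [0,0,0.002],"rot": [0,0,0]},{"delta_pos": [0,0,0],"rot": [0,0,0]}]}}

```text
t: 9.88
eef_pos: [0.4396, 0.2987, -0.0145]
tcp_rot: [3.13, -0.269, -0.001]
force: [0.6, -0.3, -0.3]
grip_width: 0.004
gripper_force: 0.0
```

{"op": "jog_arm", "data": {"moves": [{"delta_pos": [0,0,0.0015],"rot": [0,0,0]},{"delta_pos": [0,0,0.0015],"rot": [0,0,0]},{"delta_pos": [0,0,0.001],"rot": [0,0,0]},{"delta_pos": [0,0,0],"rot": [0,0,0]}]}}

```text
t: 10.38
eef_pos: [0.4397, 0.2988, -0.0183]
tcp_rot: [3.13, -0.269, -0.0]
force: [-0.0, 0.2, -0.1]
grip_width: 0.006
gripper_force: 0.0
```

{"op": "jog_arm", "data": {"moves": [{"delta_pos": [0,0,0.001],"rot": [0,0,0]},{"delta_pos": [0,0,0.001],"rot": [0,0,0]},{"delta_pos": [0,0,0.001],"rot": [0,0,0]},{"delta_pos": [0,0,0],"rot": [0,0,0]}]}}

```text
t: 10.88
eef_pos: [0.4396, 0.2988, -0.0214]
tcp_rot: [3.13, -0.269, -0.0]
force: [0.0, 0.2, 0.6]
grip_width: 0.006
gripper_force: 0.0
```

{"op": "jog_arm", "data": {"moves": [{"delta_pos": [0,0,0.001],"rot": [0,0,0]},{"delta_pos": [0,0,0.001],"rot": [0,0,0]},{"delta_pos": [0,0,0.001],"rot": [0,0,0]},{"delta_pos": [0,0,0],"rot": [0,0,0]}]}}

```text
t: 11.38
eef_pos: [0.4396, 0.2988, -0.0243]
tcp_rot: [3.13, -0.269, -0.0]
force: [0.5, 1.0, 0.3]
grip_width: 0.004
gripper_force: 0.0
```

{"op": "jog_arm", "data": {"moves": [{"delta_pos": [0,0,0.001],"rot": [0,0,0]},{"delta_pos": [0,0,0.001],"rot": [0,0,0]},{"delta_pos": [0,0,0],"rot": [0,0,0]}]}}

```text
t: 11.75
eef_pos: [0.4396, 0.2988, -0.0264]
tcp_rot: [3.13, -0.269, -0.0]
force: [-0.1, -0.5, -0.5]
grip_width: 0.003
gripper_force: 0.0
```

{"op": "jog_arm", "data": {"moves": [{"delta_pos": [0,0,0.001],"rot": [0,0,0]},{"delta_pos": [0,0,0.001],"rot": [0,0,0]},{"delta_pos": [0,0,0],"rot": [0,0,0]}]}}

```text
t: 12.12
eef_pos: [0.4396, 0.2987, -0.0284]
tcp_rot: [3.13, -0.269, -0.0]
force: [-0.4, -0.5, -0.6]
grip_width: 0.003
gripper_force: 0.0
```

{"op": "jog_arm", "data": {"moves": [{"delta_pos": [0,0,0.001],"rot": [0,0,0]},{"delta_pos": [0,0,0.001],"rot": [0,0,0]},{"delta_pos": [0,0,0],"rot": [0,0,0]}]}}

```text
t: 12.5
eef_pos: [0.4396, 0.2987, -0.0304]
tcp_rot: [3.13, -0.269, -0.0]
force: [0.0, 0.4, -0.1]
grip_width: 0.007
gripper_force: 0.0
```

{"op": "jog_arm", "data": {"moves": [{"delta_pos": [0,0,0.001],"rot": [0,0,0]},{"delta_pos": [0,0,0.001],"rot": [0,0,0]},{"delta_pos": [0,0,0],"rot": [0,0,0]}]}}

```text
t: 12.88
eef_pos: [0.4397, 0.2988, -0.0323]
tcp_rot: [3.13, -0.269, -0.0]
force: [1.2, -0.0, 1.0]
grip_width: 0.003
gripper_force: 0.0
```

{"op": "jog_arm", "data": {"moves": [{"delta_pos": [0,0,0.001],"rot": [0,0,0]},{"delta_pos": [0,0,0.001],"rot": [0,0,0]},{"delta_pos": [0,0,0],"rot": [0,0,0]}]}}

```text
t: 13.25
eef_pos: [0.4396, 0.2988, -0.0344]
tcp_rot: [3.13, -0.269, -0.0]
force: [-0.2, -0.1, 0.3]
grip_width: 0.004
gripper_force: 0.0
```

```bash
cat >> h.py <<'E'
def tip():
    s=monitor.get_state();d=vision.read_camera("side");T=np.linalg.inv(np.array(d["world_from_camera"]))
    p=T@np.r_[s["eef_pos"],1];u,v=d["fx"]*p[0]/p[2]+d["cx"],d["fy"]*p[1]/p[2]+d["cy"]
    h=cv2.cvtColor(d["image"],cv2.COLOR_BGR2HSV);m=(h[...,1]<60)&(h[...,2]>90)
    w=np.zeros(m.shape,bool);w[int(v)-40:int(v)+8,int(u)-16:int(u)+17]=1;m&=w
    rows=np.where(m.sum(1)>=4)[0];b=rows.max();us=np.where(m[b-3:b].any(0))[0]
    print("at",np.round(s["eef_pos"]*1000,1),"pred",round(u,1),round(v,1),"tip",us.mean(),us.min(),us.max(),b)
    return d,(us.mean(),b)
E
python3 - <<'E'
from h import *
d,q=tip()
for z in(0,.005,.01):print(z,np.round(ray(d,q,z)*1000,1))
E
```

```text
at [439.6 298.8 -34.4] pred 174.3 244.3 tip 175.25 168 190 237
0 [[433.  292.5   0. ]]
0.005 [[427.9 292.4   5. ]]
0.01 [[422.8 292.3  10. ]]
```

{"op": "jog_arm", "data": {"moves": [{"delta_pos": [0,0,0.001],"rot": [0,0,0]},{"delta_pos": [0,0,0.001],"rot": [0,0,0]},{"delta_pos": [0,0,0],"rot": [0,0,0]}]}}

```text
t: 13.68
eef_pos: [0.4396, 0.2987, -0.0364]
tcp_rot: [3.13, -0.269, -0.0]
force: [-0.2, 0.3, -0.2]
grip_width: 0.003
gripper_force: 0.0
```

{"op": "jog_arm", "data": {"moves": [{"delta_pos": [0,0,0.001],"rot": [0,0,0]},{"delta_pos": [0,0,0.001],"rot": [0,0,0]},{"delta_pos": [0,0,0],"rot": [0,0,0]}]}}

```text
t: 14.05
eef_pos: [0.4398, 0.2988, -0.0375]
tcp_rot: [3.13, -0.268, -0.001]
force: [-2.3, -1.6, 6.8]
grip_width: 0.006
gripper_force: 3.5
```

{"op": "jog_arm", "data": {"moves": [{"delta_pos": [0,0,-0.003],"rot": [0,0,0]},{"delta_pos": [0,0,0],"rot": [0,0,0]}]}}

```text
t: 14.3
eef_pos: [0.4399, 0.2989, -0.0351]
tcp_rot: [-3.13, 0.269, -0.001]
force: [-0.8, -0.3, -0.3]
grip_width: 0.003
gripper_force: 0.0
```

```bash
python3 - <<'E'
from h import *
d=vision.read_camera("side")
for p,q in[((427.1,-157.5,142.2),(338.3,165.8)),((339.6,297.9,139.4),(167.7,215.5)),((440.5,299,15.7),(170.5,224.8))]:
    print(np.round(ray(d,q,(p[2]+37.2)/1000)[0]*1000-p,1))
cv2.imwrite('pics/s7.png',cv2.resize(d['image'][200:260,130:210],(800,600),interpolation=cv2.INTER_CUBIC))
dt=vision.read_camera("top");cv2.imwrite('pics/t7.png',cv2.resize(dt['image'][140:290,60:260],(800,600),interpolation=cv2.INTER_CUBIC))
E
```

```text
[-9.9 -3.  37.2]
[-10.    0.7  37.2]
[-12.2   0.3  37.2]
```

View pics/s7.png

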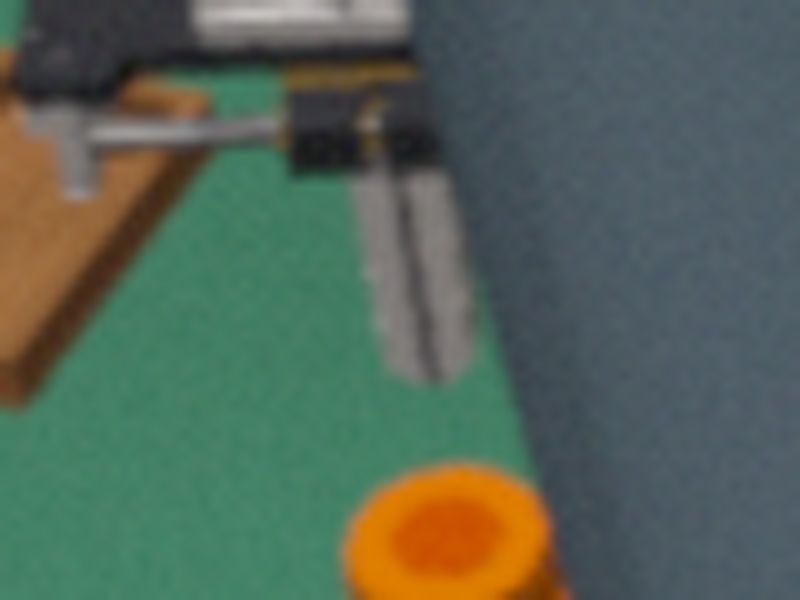

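The tip touched the table at reported z = −37 mm, and the side views agree on an offset of about (−2, 0, +37) mm once the visible near edge is allowed for. I'll correct for +37 mm in z.

```bash
sed -i 's/p=s\["eef_pos"\]\*1000$/p=s["eef_pos"]*1000+[0,0,37.2]/' h.py; python3 -c "
from h import *
go(341,300,70,-9.8)"
```

```text
turn rad -0.0 then mm [-97.5  15.6 -68.1] | at [439.7 298.8   1.9] yaw -9.8 j6-> 129 axis [-0.  0. -1.] t 14.4 open mm 0.4 grip N 0.0
```

{"op": "jog_arm", "data": {"moves": [{"delta_pos": [0,0,-0.034],"rot": [0,0,0]},{"delta_pos": [0,0,-0.034],"rot": [0,0,0]},{"delta_pos": [-0.03,0.005,0],"rot": [0,0,0]},{"delta_pos": [-0.04,0.006,0],"rot": [0,0,0]},{"delta_pos": [-0.0275,0.0046,0],"rot": [0,0,0]},{"delta_pos": [0,0,0],"rot": [0,0,0]},{"delta_pos": [0,0,0],"rot": [0,0,0]},{"delta_pos": [0,0,0],"rot": [0,0,0]}], "grip": 0.85}}

```text
t: 15.4
eef_pos: [0.3422, 0.3001, 0.033]
tcp_rot: [-3.13, 0.27, -0.001]
force: [-0.6, 0.0, 0.0]
grip_width: 0.818
gripper_force: 0.0
```

```bash
python3 -c "
from h import *
go(341,300,9.5,-9.8)"
```

```text
turn rad -0.001 then mm [-1.2  0.4 60.7] | at [342.2 300.1  70.2] yaw -9.9 j6-> 127 axis [ 0.001  0.    -1.   ] t 15.4 open mm 76.8 grip N 0.0
```

{"op": "jog_arm", "data": {"moves": [{"delta_pos": [-0.001,0,0.02],"rot": [0,0,0]},{"delta_pos": [0,0,0.02],"rot": [0,0,0]},{"delta_pos": [0,0,0.01],"rot": [0,0,0]},{"delta_pos": [0,0,0.006],"rot": [0,0,0]},{"delta_pos": [0,0,0.0045],"rot": [0,0,0]},{"delta_pos": [0,0,0],"rot": [0,0,0]},{"delta_pos": [0,0,0],"rot": [0,0,0]}]}}

```text
t: 16.27
eef_pos: [0.3404, 0.3004, -0.0273]
tcp_rot: [-3.13, 0.268, -0.001]
force: [-0.4, 0.2, -0.5]
grip_width: 0.853
gripper_force: 0.0
```

{"op": "jog_arm", "data": {"moves": [{"delta_pos": [0,0,0],"rot": [0,0,0]},{"delta_pos": [0,0,0],"rot": [0,0,0]},{"delta_pos": [0,0,0],"rot": [0,0,0]},{"delta_pos": [0,0,0],"rot": [0,0,0]},{"delta_pos": [0,0,0],"rot": [0,0,0]}], "grip": 0, "newtons": 15}}

```text
t: 16.9
eef_pos: [0.3401, 0.3003, -0.0277]
tcp_rot: [-3.13, 0.269, -0.0]
force: [0.0, 0.6, 0.5]
grip_width: 0.548
gripper_force: 15.0
```

```bash
python3 -c "
from h import *
go(623.5,-5.5,95,-9.8)"
```

```text
turn rad -0.0 then mm [331.3 253.1 -85.5] | at [340.1 300.3   9.5] yaw -9.8 j6-> 85 axis [ 0.  0. -1.] t 16.9 open mm 51.5 grip N 15.0
```

{"op": "jog_arm", "data": {"moves": [{"delta_pos": [0,0,-0.015],"rot": [0,0,0]},{"delta_pos": [0,0,-0.03],"rot": [0,0,0]},{"delta_pos": [0,0,-0.03],"rot": [0,0,0]},{"delta_pos": [0.015,0.012,-0.01],"rot": [0,0,0]},{"delta_pos": [0.034,0.026,0],"rot": [0,0,0]},{"delta_pos": [0.034,0.026,0],"rot": [0,0,0]},{"delta_pos": [0.034,0.026,0],"rot": [0,0,0]},{"delta_pos": [0.034,0.026,0],"rot": [0,0,0]},{"delta_pos": [0.034,0.026,0],"rot": [0,0,0]},{"delta_pos": [0.034,0.026,0],"rot": [0,0,0]}]}}

```text
t: 18.15
eef_pos: [0.5283, 0.0962, 0.0583]
tcp_rot: [-3.13, 0.269, -0.001]
force: [1.1, 1.0, -0.0]
grip_width: 0.55
gripper_force: 15.0
```

{"op": "jog_arm", "data": {"moves": [{"delta_pos": [0.034,0.026,0],"rot": [0,0,0]},{"delta_pos": [0.034,0.026,0],"rot": [0,0,0]},{"delta_pos": [0.03,0.023,0],"rot": [0,0,0]},{"delta_pos": [0.014,0.01,0],"rot": [0,0,0]},{"delta_pos": [0,0,0],"rot": [0,0,0]},{"delta_pos": [0,0,0],"rot": [0,0,0]}]}}

```text
t: 18.9
eef_pos: [0.6221, -0.0044, 0.0571]
tcp_rot: [-3.13, 0.267, 0.002]
force: [-0.7, -0.0, -1.2]
grip_width: 0.55
gripper_force: 15.0
```

```bash
python3 -c "
from h import *
go(623.5,-5.5,14,-9.8)"
```

```text
turn rad 0.001 then mm [ 1.6  0.9 80.3] | at [622.1  -4.4  94.3] yaw -9.8 j6-> 89 axis [-0.001  0.    -1.   ] t 18.9 open mm 51.7 grip N 15.0
```

{"op": "jog_arm", "data": {"moves": [{"delta_pos": [0.001,0.001,0.02],"rot": [0,0,0]},{"delta_pos": [0,0,0.025],"rot": [0,0,0]},{"delta_pos": [0,0,0.016],"rot": [0,0,0]},{"delta_pos": [0,0,0.01],"rot": [0,0,0]},{"delta_pos": [0,0,0.006],"rot": [0,0,0]},{"delta_pos": [0,0,0.001],"rot": [0,0,0]},{"delta_pos": [0,0,0],"rot": [0,0,0]}]}}

```text
t: 19.77
eef_pos: [0.6244, -0.0067, -0.0201]
tcp_rot: [3.13, -0.269, 0.002]
force: [1.1, 1.0, -0.9]
grip_width: 0.552
gripper_force: 15.0
```

{"op": "jog_arm", "data": {"moves": [{"delta_pos": [0,0,0.001],"rot": [0,0,0]},{"delta_pos": [0,0,0.001],"rot": [0,0,0]},{"delta_pos": [0,0,0.001],"rot": [0,0,0]},{"delta_pos": [0,0,0],"rot": [0,0,0]}]}}

```text
t: 20.27
eef_pos: [0.6238, -0.0066, -0.0238]
tcp_rot: [-3.13, 0.269, 0.0]
force: [-0.1, -0.0, -0.5]
grip_width: 0.552
gripper_force: 15.0
```

{"op": "jog_arm", "data": {"moves": [{"delta_pos": [0,0,0.0008],"rot": [0,0,0]},{"delta_pos": [0,0,0],"rot": [0,0,0]}]}}

```text
t: 20.52
eef_pos: [0.6239, -0.0067, -0.0246]
tcp_rot: [-3.13, 0.269, 0.0]
force: [0.1, -0.1, -0.6]
grip_width: 0.548
gripper_force: 15.0
```

{"op": "jog_arm", "data": {"moves": [{"delta_pos": [0,0,0.0008],"rot": [0,0,0]},{"delta_pos": [0,0,0],"rot": [0,0,0]}]}}

```text
t: 20.78
eef_pos: [0.624, -0.0066, -0.0246]
tcp_rot: [-3.13, 0.268, 0.0]
force: [-3.4, 1.4, 4.9]
grip_width: 0.549
gripper_force: 15.0
```

Contact at the floor. Open partly (inside the bin) and lift.

{"op": "jog_arm", "data": {"moves": [{"delta_pos": [0,0,0],"rot": [0,0,0]},{"delta_pos": [0,0,0],"rot": [0,0,0]},{"delta_pos": [0,0,0],"rot": [0,0,0]},{"delta_pos": [0,0,-0.01],"rot": [0,0,0]},{"delta_pos": [0,0,-0.03],"rot": [0,0,0]},{"delta_pos": [0,0,-0.04],"rot": [0,0,0]},{"delta_pos": [0,0,-0.02],"rot": [0,0,0]},{"delta_pos": [0,0,0],"rot": [0,0,0]}], "grip": 0.7}}

```text
t: 21.78
eef_pos: [0.6252, -0.0069, 0.0766]
tcp_rot: [3.13, -0.268, 0.006]
force: [0.8, 0.8, -0.6]
grip_width: 0.699
gripper_force: 0.0
```

```bash
python3 -c "
from h import *
go(425,-156.5,90,-9.8)"
```

```text
turn rad -0.0 then mm [-171.9  181.5   23.1] | at [625.2  -6.9 113.8] yaw -9.8 j6-> 69 axis [ 0.004 -0.001 -1.   ] t 21.77 open mm 65.7 grip N 0.0
```

{"op": "jog_arm", "data": {"moves": [{"delta_pos": [-0.015,0.016,0],"rot": [0,0,0]},{"delta_pos": [-0.03,0.032,0],"rot": [0,0,0]},{"delta_pos": [-0.035,0.036,0],"rot": [0,0,0]},{"delta_pos": [-0.035,0.036,0],"rot": [0,0,0]},{"delta_pos": [-0.035,0.037,0],"rot": [0,0,0]},{"delta_pos": [-0.022,0.0245,0.01],"rot": [0,0,0]},{"delta_pos": [0,0,0.013],"rot": [0,0,0]},{"delta_pos": [0,0,0.02],"rot": [0,0,0]},{"delta_pos": [0,0,0],"rot": [0,0,0]},{"delta_pos": [0,0,0],"rot": [0,0,0]}], "grip": 0.65}}

```text
t: 23.02
eef_pos: [0.4238, -0.1557, 0.0315]
tcp_rot: [-3.13, 0.267, 0.001]
force: [0.7, -0.1, -0.5]
grip_width: 0.649
gripper_force: 0.0
```

```bash
python3 -c "
from h import *
go(425,-156.5,9.5,-9.8)"
```

```text
turn rad 0.001 then mm [ 1.3  0.6 59.2] | at [ 423.8 -155.7   68.7] yaw -9.8 j6-> 65 axis [-0.  0. -1.] t 23.02 open mm 61.0 grip N 0.0
```

{"op": "jog_arm", "data": {"moves": [{"delta_pos": [0.001,0,0.02],"rot": [0,0,0]},{"delta_pos": [0,0,0.02],"rot": [0,0,0]},{"delta_pos": [0,0,0.01],"rot": [0,0,0]},{"delta_pos": [0,0,0.005],"rot": [0,0,0]},{"delta_pos": [0,0,0.004],"rot": [0,0,0]},{"delta_pos": [0,0,0],"rot": [0,0,0]},{"delta_pos": [0,0,0],"rot": [0,0,0]}]}}

```text
t: 23.9
eef_pos: [0.4249, -0.1566, -0.0269]
tcp_rot: [3.13, -0.269, 0.001]
force: [-1.3, -0.1, 0.3]
grip_width: 0.646
gripper_force: 0.0
```

{"op": "jog_arm", "data": {"moves": [{"delta_pos": [0,0,0],"rot": [0,0,0]},{"delta_pos": [0,0,0],"rot": [0,0,0]},{"delta_pos": [0,0,0],"rot": [0,0,0]},{"delta_pos": [0,0,0],"rot": [0,0,0]},{"delta_pos": [0,0,0],"rot": [0,0,0]}], "grip": 0, "newtons": 12}}

```text
t: 24.52
eef_pos: [0.4245, -0.1565, -0.0272]
tcp_rot: [3.13, -0.269, 0.0]
force: [0.1, 0.3, 0.7]
grip_width: 0.377
gripper_force: 12.0
```

```bash
python3 -c "
from h import *
go(691.4,-17.3,95,-9.8)"
```

```text
turn rad -0.0 then mm [ 239.3 -182.5  -85. ] | at [ 424.5 -156.5   10. ] yaw -9.8 j6-> 84 axis [ 0. -0. -1.] t 24.52 open mm 35.4 grip N 12.0
```

{"op": "jog_arm", "data": {"moves": [{"delta_pos": [0,0,-0.015],"rot": [0,0,0]},{"delta_pos": [0,0,-0.03],"rot": [0,0,0]},{"delta_pos": [0,0,-0.03],"rot": [0,0,0]},{"delta_pos": [0.014,-0.0105,-0.01],"rot": [0,0,0]},{"delta_pos": [0.032,-0.025,0],"rot": [0,0,0]},{"delta_pos": [0.035,-0.027,0],"rot": [0,0,0]},{"delta_pos": [0.035,-0.027,0],"rot": [0,0,0]},{"delta_pos": [0.035,-0.027,0],"rot": [0,0,0]},{"delta_pos": [0.035,-0.026,0],"rot": [0,0,0]},{"delta_pos": [0.032,-0.024,0],"rot": [0,0,0]}]}}

```text
t: 25.78
eef_pos: [0.669, -0.0274, 0.0565]
tcp_rot: [-3.13, 0.267, 0.002]
force: [-0.1, -0.2, -0.4]
grip_width: 0.38
gripper_force: 12.0
```

{"op": "jog_arm", "data": {"moves": [{"delta_pos": [0.0213,-0.016,0],"rot": [0,0,0]},{"delta_pos": [0,0,0],"rot": [0,0,0]},{"delta_pos": [0,0,0],"rot": [0,0,0]}]}}

```text
t: 26.15
eef_pos: [0.6905, -0.0169, 0.0567]
tcp_rot: [-3.13, 0.268, 0.003]
force: [-0.1, -0.4, -0.5]
grip_width: 0.38
gripper_force: 12.0
```

```bash
python3 -c "
from h import *
go(691.4,-17.3,14,-9.8)"
```

```text
turn rad 0.0 then mm [ 1.1  0.2 79.9] | at [690.5 -16.9  93.9] yaw -9.8 j6-> 89 axis [-0.002  0.    -1.   ] t 26.15 open mm 35.7 grip N 12.0
```

{"op": "jog_arm", "data": {"moves": [{"delta_pos": [0.001,0,0.02],"rot": [0,0,0]},{"delta_pos": [0,0,0.025],"rot": [0,0,0]},{"delta_pos": [0,0,0.016],"rot": [0,0,0]},{"delta_pos": [0,0,0.01],"rot": [0,0,0]},{"delta_pos": [0,0,0.006],"rot": [0,0,0]},{"delta_pos": [0,0,0.0015],"rot": [0,0,0]},{"delta_pos": [0,0,0],"rot": [0,0,0]},{"delta_pos": [0,0,0.0007],"rot": [0,0,0]},{"delta_pos": [0,0,0],"rot": [0,0,0]}]}}

```text
t: 27.28
eef_pos: [0.6926, -0.0175, -0.0212]
tcp_rot: [3.13, -0.269, 0.001]
force: [-0.1, 0.1, -0.7]
grip_width: 0.378
gripper_force: 12.0
```

{"op": "jog_arm", "data": {"moves": [{"delta_pos": [0,0,0.0007],"rot": [0,0,0]},{"delta_pos": [0,0,0],"rot": [0,0,0]}]}}

```text
t: 27.52
eef_pos: [0.6923, -0.0174, -0.0223]
tcp_rot: [-3.13, 0.269, 0.0]
force: [-1.0, 0.9, -0.5]
grip_width: 0.38
gripper_force: 12.0
```

{"op": "jog_arm", "data": {"moves": [{"delta_pos": [0,0,0.0007],"rot": [0,0,0]},{"delta_pos": [0,0,0],"rot": [0,0,0]}]}}

```text
t: 27.78
eef_pos: [0.6922, -0.0175, -0.0231]
tcp_rot: [-3.13, 0.269, 0.0]
force: [-0.0, 0.9, 0.4]
grip_width: 0.383
gripper_force: 12.0
```

Tip at 14.1; contact expected near 13.

{"op": "jog_arm", "data": {"moves": [{"delta_pos": [0,0,0.0006],"rot": [0,0,0]},{"delta_pos": [0,0,0],"rot": [0,0,0]}]}}

```text
t: 28.02
eef_pos: [0.6923, -0.0174, -0.0236]
tcp_rot: [-3.13, 0.269, 0.0]
force: [0.0, -0.0, 0.4]
grip_width: 0.38
gripper_force: 12.0
```

{"op": "jog_arm", "data": {"moves": [{"delta_pos": [0,0,0.0006],"rot": [0,0,0]},{"delta_pos": [0,0,0],"rot": [0,0,0]}]}}

```text
t: 28.28
eef_pos: [0.6923, -0.0175, -0.0242]
tcp_rot: [3.13, -0.269, -0.0]
force: [-0.4, -0.3, -0.2]
grip_width: 0.38
gripper_force: 12.0
```

{"op": "jog_arm", "data": {"moves": [{"delta_pos": [0,0,0.0004],"rot": [0,0,0]},{"delta_pos": [0,0,0],"rot": [0,0,0]}]}}

```text
t: 28.52
eef_pos: [0.6924, -0.0175, -0.0242]
tcp_rot: [3.13, -0.269, -0.0]
force: [-1.7, 0.4, 2.6]
grip_width: 0.381
gripper_force: 12.0
```

{"op": "jog_arm", "data": {"moves": [{"delta_pos": [0,0,0],"rot": [0,0,0]},{"delta_pos": [0,0,0],"rot": [0,0,0]},{"delta_pos": [0,0,0],"rot": [0,0,0]},{"delta_pos": [0,0,-0.01],"rot": [0,0,0]},{"delta_pos": [0,0,-0.03],"rot": [0,0,0]},{"delta_pos": [0,0,-0.04],"rot": [0,0,0]},{"delta_pos": [0,0,-0.02],"rot": [0,0,0]},{"delta_pos": [0,0,0],"rot": [0,0,0]}], "grip": 0.58}}

```text
t: 29.52
eef_pos: [0.6937, -0.0177, 0.0776]
tcp_rot: [3.13, -0.268, 0.006]
force: [1.2, -0.9, 0.0]
grip_width: 0.579
gripper_force: 0.0
```

```bash
python3 -c "
from h import *
go(421.2,156.1,80,-9.8)"
```

```text
turn rad -0.0 then mm [-298.2 -124.9   33.7] | at [693.7 -17.7 114.8] yaw -9.8 j6-> 111 axis [ 0.004 -0.001 -1.   ] t 29.52 open mm 54.4 grip N 0.0
```

{"op": "jog_arm", "data": {"moves": [{"delta_pos": [-0.018,-0.0075,0],"rot": [0,0,0]},{"delta_pos": [-0.035,-0.015,0],"rot": [0,0,0]},{"delta_pos": [-0.04,-0.017,0],"rot": [0,0,0]},{"delta_pos": [-0.04,-0.017,0],"rot": [0,0,0]},{"delta_pos": [-0.04,-0.017,0],"rot": [0,0,0]},{"delta_pos": [-0.04,-0.016,0],"rot": [0,0,0]},{"delta_pos": [-0.04,-0.016,0.01],"rot": [0,0,0]},{"delta_pos": [-0.03,-0.013,0.012],"rot": [0,0,0]},{"delta_pos": [-0.015,-0.0064,0.012],"rot": [0,0,0]},{"delta_pos": [0,0,0],"rot": [0,0,0]}], "grip": 0.88}}

```text
t: 30.78
eef_pos: [0.4182, 0.1564, 0.0397]
tcp_rot: [3.129, -0.267, -0.005]
force: [0.3, 0.1, -0.5]
grip_width: 0.878
gripper_force: 0.0
```

{"op": "jog_arm", "data": {"moves": [{"delta_pos": [0,0,0],"rot": [0,0,0]},{"delta_pos": [0,0,0],"rot": [0,0,0]}]}}

```text
t: 31.02
eef_pos: [0.4214, 0.156, 0.042]
tcp_rot: [-3.13, 0.27, -0.002]
force: [0.3, 0.3, 0.5]
grip_width: 0.879
gripper_force: 0.0
```

```bash
python3 - <<'E'
from h import *
go(421.2,156.1,2.5,-9.8)
d=vision.read_camera("top");cv2.imwrite('pics/t8.png',cv2.resize(d['image'][90:290,100:360],(780,600),interpolation=cv2.INTER_CUBIC))
E
```

```text
turn rad -0.001 then mm [-0.3 -0.1 76.7] | at [421.4 156.   79.2] yaw -9.9 j6-> 106 axis [ 0.001  0.    -1.   ] t 31.02 open mm 82.7 grip N 0.0
```

View pics/t8.png

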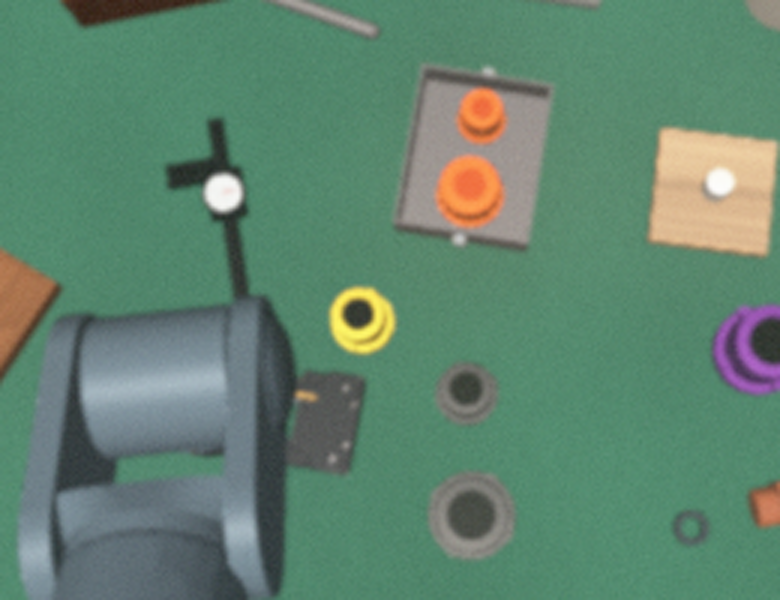

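The picture shows both caps in the bin, separated: small at (483,114), large at (470,190). The gripper is over the ring, so I'll descend.

{"op": "jog_arm", "data": {"moves": [{"delta_pos": [0,0,0.025],"rot": [0,0,0]},{"delta_pos": [0,0,0.025],"rot": [0,0,0]},{"delta_pos": [0,0,0.014],"rot": [0,0,0]},{"delta_pos": [0,0,0.008],"rot": [0,0,0]},{"delta_pos": [0,0,0.004],"rot": [0,0,0]},{"delta_pos": [0,0,0],"rot": [0,0,0]},{"delta_pos": [0,0,0],"rot": [0,0,0]}]}}

```text
t: 31.95
eef_pos: [0.4206, 0.1565, -0.034]
tcp_rot: [-3.13, 0.268, -0.002]
force: [0.0, -0.1, 0.7]
grip_width: 0.88
gripper_force: 0.0
```

{"op": "jog_arm", "data": {"moves": [{"delta_pos": [0,0,0],"rot": [0,0,0]},{"delta_pos": [0,0,0],"rot": [0,0,0]},{"delta_pos": [0,0,0],"rot": [0,0,0]},{"delta_pos": [0,0,0],"rot": [0,0,0]}], "grip": 0, "newtons": 30}}

```text
t: 32.45
eef_pos: [0.4202, 0.1563, -0.0343]
tcp_rot: [3.13, -0.268, 0.0]
force: [-1.0, -1.7, 3.3]
grip_width: 0.703
gripper_force: 30.0
```

```bash
python3 -c "
from h import *
go(622.5,-221,95,-9.8)"
```

```text
turn rad -0.0 then mm [263.6 337.3 -91.9] | at [420.2 156.3   2.9] yaw -9.8 j6-> 66 axis [ 0. -0. -1.] t 32.45 open mm 66.1 grip N 30.0
```

{"op": "jog_arm", "data": {"moves": [{"delta_pos": [0,0,-0.015],"rot": [0,0,0]},{"delta_pos": [0,0,-0.03],"rot": [0,0,0]},{"delta_pos": [0,0,-0.03],"rot": [0,0,0]},{"delta_pos": [0.008,0.01,-0.017],"rot": [0,0,0]},{"delta_pos": [0.02,0.0255,0],"rot": [0,0,0]},{"delta_pos": [0.025,0.032,0],"rot": [0,0,0]},{"delta_pos": [0.025,0.032,0],"rot": [0,0,0]},{"delta_pos": [0.025,0.032,0],"rot": [0,0,0]},{"delta_pos": [0.025,0.032,0],"rot": [0,0,0]},{"delta_pos": [0.025,0.032,0],"rot": [0,0,0]}]}}

```text
t: 33.7
eef_pos: [0.5375, -0.0632, 0.0576]
tcp_rot: [-3.13, 0.269, 0.001]
force: [1.6, -0.3, -3.6]
grip_width: 0.702
gripper_force: 30.0
```

{"op": "jog_arm", "data": {"moves": [{"delta_pos": [0.025,0.032,0],"rot": [0,0,0]},{"delta_pos": [0.025,0.032,0],"rot": [0,0,0]},{"delta_pos": [0.025,0.032,0],"rot": [0,0,0]},{"delta_pos": [0.02,0.0255,0],"rot": [0,0,0]},{"delta_pos": [0.0156,0.02,0],"rot": [0,0,0]},{"delta_pos": [0,0,0],"rot": [0,0,0]},{"delta_pos": [0,0,0],"rot": [0,0,0]},{"delta_pos": [0,0,0],"rot": [0,0,0]}]}}

```text
t: 34.7
eef_pos: [0.6218, -0.2194, 0.0573]
tcp_rot: [-3.13, 0.267, 0.001]
force: [0.6, 0.4, -3.0]
grip_width: 0.704
gripper_force: 30.0
```

```bash
python3 - <<'E'
from h import *
go(622.5,-221,18,-9.8)
d=vision.read_camera("side");cv2.imwrite('pics/s9.png',cv2.resize(d['image'][90:240,250:450],(800,600),interpolation=cv2.INTER_CUBIC))
E
```

```text
turn rad 0.001 then mm [ 1.1  1.5 76.5] | at [ 621.8 -219.4   94.5] yaw -9.8 j6-> 70 axis [-0.001  0.001 -1.   ] t 34.7 open mm 66.1 grip N 30.0
```

View pics/s9.png

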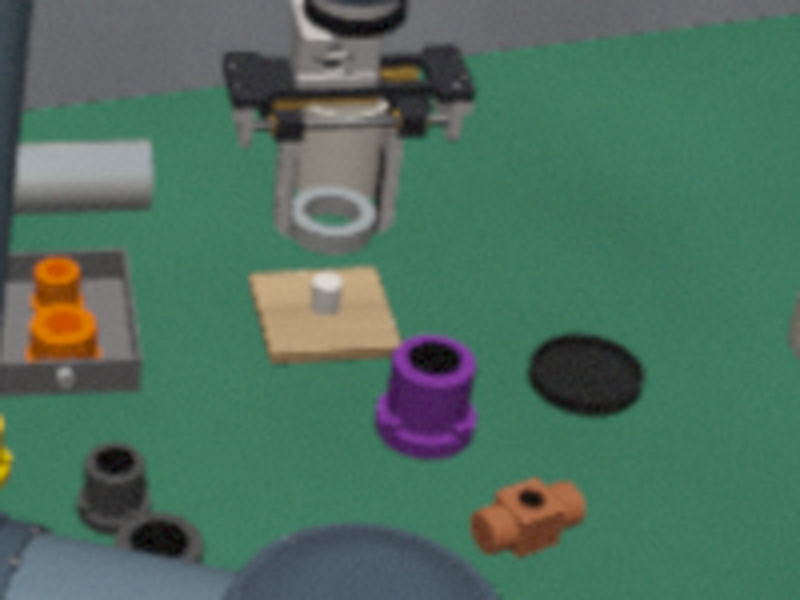

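```bash
python3 - <<'E'
from h import *
d=vision.read_camera("side")
print("ring top face",ray(d,(250+333.5/4,90+211/4),.1115)*1000,"post top",ray(d,(250+327/4,90+281/4),.042)*1000)
E
```

```text
ring top face [[ 614.42536759 -221.06095234  111.5       ]] post top [[ 617.66648808 -223.09008661   42.        ]]
```

{"op": "jog_arm", "data": {"moves": [{"delta_pos": [0.001,0.0015,0.01],"rot": [0,0,0]},{"delta_pos": [0,0,0.015],"rot": [0,0,0]},{"delta_pos": [0,0,0.01],"rot": [0,0,0]},{"delta_pos": [0,0,0],"rot": [0,0,0]}]}}

```text
t: 35.3
eef_pos: [0.6218, -0.2216, 0.0204]
tcp_rot: [-3.129, 0.269, 0.005]
force: [-0.8, 0.0, -3.3]
grip_width: 0.704
gripper_force: 30.0
```

{"op": "jog_arm", "data": {"moves": [{"delta_pos": [0.0015,0,0.006],"rot": [0,0,0]},{"delta_pos": [0,0,0.01],"rot": [0,0,0]},{"delta_pos": [0,0,0.01],"rot": [0,0,0]},{"delta_pos": [0,0,0.008],"rot": [0,0,0]},{"delta_pos": [0,0,0.004],"rot": [0,0,0]},{"delta_pos": [0,0,0],"rot": [0,0,0]},{"delta_pos": [0,0,0],"rot": [0,0,0]}]}}

```text
t: 36.17
eef_pos: [0.6249, -0.2227, -0.0151]
tcp_rot: [3.13, -0.269, 0.001]
force: [-1.1, 0.4, -3.3]
grip_width: 0.704
gripper_force: 30.0
```

{"op": "jog_arm", "data": {"moves": [{"delta_pos": [0,0,0.0005],"rot": [0,0,0]},{"delta_pos": [0,0,0],"rot": [0,0,0]}]}}

```text
t: 36.42
eef_pos: [0.6246, -0.2226, -0.0158]
tcp_rot: [3.13, -0.269, 0.0]
force: [-0.7, 0.5, -3.6]
grip_width: 0.704
gripper_force: 30.0
```

{"op": "jog_arm", "data": {"moves": [{"delta_pos": [0,0,0.0007],"rot": [0,0,0]},{"delta_pos": [0,0,0],"rot": [0,0,0]}]}}

```text
t: 36.67
eef_pos: [0.6245, -0.2225, -0.0168]
tcp_rot: [-3.13, 0.269, 0.0]
force: [-0.5, 0.9, -4.0]
grip_width: 0.704
gripper_force: 30.0
```

Tip at 20.4; the ring bottom is about 3.4 mm above the board. I'll continue by feel.

{"op": "jog_arm", "data": {"moves": [{"delta_pos": [0,0,0.0008],"rot": [0,0,0]},{"delta_pos": [0,0,0.0008],"rot": [0,0,0]},{"delta_pos": [0,0,0.0006],"rot": [0,0,0]},{"delta_pos": [0,0,0],"rot": [0,0,0]}]}}

```text
t: 37.17
eef_pos: [0.6245, -0.2225, -0.0191]
tcp_rot: [-3.13, 0.269, 0.0]
force: [0.0, 0.4, -3.4]
grip_width: 0.702
gripper_force: 30.0
```

{"op": "jog_arm", "data": {"moves": [{"delta_pos": [0,0,0.0006],"rot": [0,0,0]},{"delta_pos": [0,0,0],"rot": [0,0,0]}]}}

```text
t: 37.42
eef_pos: [0.6245, -0.2225, -0.0196]
tcp_rot: [-3.13, 0.269, 0.0]
force: [-0.7, 1.1, -3.0]
grip_width: 0.709
gripper_force: 30.0
```

{"op": "jog_arm", "data": {"moves": [{"delta_pos": [0,0,0.0006],"rot": [0,0,0]},{"delta_pos": [0,0,0],"rot": [0,0,0]}]}}

```text
t: 37.67
eef_pos: [0.6245, -0.2225, -0.0202]
tcp_rot: [-3.13, 0.269, 0.0]
force: [0.2, 0.3, -2.7]
grip_width: 0.707
gripper_force: 30.0
```

{"op": "jog_arm", "data": {"moves": [{"delta_pos": [0,0,0.0006],"rot": [0,0,0]},{"delta_pos": [0,0,0],"rot": [0,0,0]}]}}

```text
t: 37.92
eef_pos: [0.6246, -0.2225, -0.0202]
tcp_rot: [3.13, -0.269, -0.0]
force: [-2.2, 1.9, 2.7]
grip_width: 0.703
gripper_force: 30.0
```

{"op": "jog_arm", "data": {"moves": [{"delta_pos": [0,0,0],"rot": [0,0,0]},{"delta_pos": [0,0,0],"rot": [0,0,0]},{"delta_pos": [0,0,0],"rot": [0,0,0]},{"delta_pos": [0,0,-0.01],"rot": [0,0,0]},{"delta_pos": [0,0,-0.03],"rot": [0,0,0]},{"delta_pos": [0,0,-0.04],"rot": [0,0,0]},{"delta_pos": [0,0,-0.02],"rot": [0,0,0]},{"delta_pos": [0,0,0],"rot": [0,0,0]}], "grip": 0.85}}

```text
t: 38.92
eef_pos: [0.6257, -0.2232, 0.0813]
tcp_rot: [3.129, -0.268, 0.005]
force: [-0.3, 0.4, 0.1]
grip_width: 0.849
gripper_force: 0.0
```

```bash
python3 -c "
from h import *
go(446,-3,80,-9.8)"
```

```text
turn rad -0.0 then mm [-214.7 -186.4   37.5] | at [ 625.7 -223.2  118.5] yaw -9.8 j6-> 90 axis [ 0.003 -0.002 -1.   ] t 38.92 open mm 79.8 grip N 0.0
```

{"op": "jog_arm", "data": {"moves": [{"delta_pos": [-0.015,-0.013,0],"rot": [0,0,0]},{"delta_pos": [-0.033,-0.0285,0],"rot": [0,0,0]},{"delta_pos": [-0.036,-0.031,0],"rot": [0,0,0]},{"delta_pos": [-0.036,-0.031,0],"rot": [0,0,0]},{"delta_pos": [-0.036,-0.031,0],"rot": [0,0,0]},{"delta_pos": [-0.033,-0.0285,0.007],"rot": [0,0,0]},{"delta_pos": [-0.0257,-0.0234,0.015],"rot": [0,0,0]},{"delta_pos": [0,0,0.015],"rot": [0,0,0]},{"delta_pos": [0,0,0],"rot": [0,0,0]},{"delta_pos": [0,0,0],"rot": [0,0,0]}], "grip": 0.8}}

```text
t: 40.17
eef_pos: [0.4455, -0.0031, 0.0424]
tcp_rot: [3.13, -0.27, 0.0]
force: [0.8, 0.4, -0.3]
grip_width: 0.796
gripper_force: 0.0
```

```bash
python3 -c "
from h import *
go(446,-3,16,-9.8)"
```

```text
turn rad -0.001 then mm [ 0.4 -0.2 63.6] | at [445.5  -3.1  79.6] yaw -9.9 j6-> 85 axis [ 0. -0. -1.] t 40.17 open mm 74.9 grip N 0.0
```

{"op": "jog_arm", "data": {"moves": [{"delta_pos": [0,0,0.02],"rot": [0,0,0]},{"delta_pos": [0,0,0.02],"rot": [0,0,0]},{"delta_pos": [0,0,0.013],"rot": [0,0,0]},{"delta_pos": [0,0,0.007],"rot": [0,0,0]},{"delta_pos": [0,0,0.0036],"rot": [0,0,0]},{"delta_pos": [0,0,0],"rot": [0,0,0]},{"delta_pos": [0,0,0],"rot": [0,0,0]}]}}

```text
t: 41.05
eef_pos: [0.4452, -0.0023, -0.0209]
tcp_rot: [3.13, -0.268, 0.002]
force: [0.1, 0.3, -0.0]
grip_width: 0.802
gripper_force: 0.0
```

{"op": "jog_arm", "data": {"moves": [{"delta_pos": [0,0,0],"rot": [0,0,0]},{"delta_pos": [0,0,0],"rot": [0,0,0]},{"delta_pos": [0,0,0],"rot": [0,0,0]},{"delta_pos": [0,0,0],"rot": [0,0,0]},{"delta_pos": [0,0,0],"rot": [0,0,0]}], "grip": 0, "newtons": 35}}

```text
t: 41.68
eef_pos: [0.4447, -0.0023, -0.0213]
tcp_rot: [3.13, -0.268, 0.0]
force: [-1.4, 0.2, 0.7]
grip_width: 0.462
gripper_force: 35.0
```

```bash
python3 -c "
from h import *
go(505,-392.5,120,-9.8)"
```

```text
turn rad -0.0 then mm [ 125.8  374.3 -104. ] | at [444.7  -2.3  15.9] yaw -9.8 j6-> 47 axis [ 0. -0. -1.] t 41.67 open mm 43.4 grip N 35.0
```

{"op": "jog_arm", "data": {"moves": [{"delta_pos": [0,0,-0.015],"rot": [0,0,0]},{"delta_pos": [0,0,-0.03],"rot": [0,0,0]},{"delta_pos": [0,0,-0.035],"rot": [0,0,0]},{"delta_pos": [0,0,-0.024],"rot": [0,0,0]},{"delta_pos": [0.005,0.015,-0.01],"rot": [0,0,0]},{"delta_pos": [0.01,0.03,0],"rot": [0,0,0]},{"delta_pos": [0.013,0.039,0],"rot": [0,0,0]},{"delta_pos": [0.013,0.039,0],"rot": [0,0,0]},{"delta_pos": [0.013,0.039,0],"rot": [0,0,0]},{"delta_pos": [0.013,0.039,0],"rot": [0,0,0]}]}}

```text
t: 42.92
eef_pos: [0.4755, -0.2135, 0.0917]
tcp_rot: [-3.129, 0.27, 0.003]
force: [0.6, 0.4, -4.1]
grip_width: 0.462
gripper_force: 35.0
```

{"op": "jog_arm", "data": {"moves": [{"delta_pos": [0.013,0.039,0],"rot": [0,0,0]},{"delta_pos": [0.013,0.039,0],"rot": [0,0,0]},{"delta_pos": [0.013,0.039,0],"rot": [0,0,0]},{"delta_pos": [0.012,0.034,0],"rot": [0,0,0]},{"delta_pos": [0.0078,0.0223,0],"rot": [0,0,0]},{"delta_pos": [0,0,0],"rot": [0,0,0]},{"delta_pos": [0,0,0],"rot": [0,0,0]},{"delta_pos": [0,0,0],"rot": [0,0,0]}]}}

```text
t: 43.92
eef_pos: [0.5045, -0.3914, 0.0922]
tcp_rot: [-3.129, 0.267, 0.001]
force: [0.2, 0.3, -4.4]
grip_width: 0.464
gripper_force: 35.0
```

```bash
python3 -c "
from h import *
go(505,-392.5,22,-9.8)"
```

```text
turn rad 0.001 then mm [  0.7   1.1 107.4] | at [ 504.5 -391.4  129.4] yaw -9.8 j6-> 52 axis [-0.001  0.001 -1.   ] t 43.92 open mm 43.6 grip N 35.0
```

{"op": "jog_arm", "data": {"moves": [{"delta_pos": [0.0007,0.001,0.02],"rot": [0,0,0]},{"delta_pos": [0,0,0.03],"rot": [0,0,0]},{"delta_pos": [0,0,0.025],"rot": [0,0,0]},{"delta_pos": [0,0,0.016],"rot": [0,0,0]},{"delta_pos": [0,0,0.009],"rot": [0,0,0]},{"delta_pos": [0,0,0.005],"rot": [0,0,0]},{"delta_pos": [0,0,0],"rot": [0,0,0]},{"delta_pos": [0,0,0],"rot": [0,0,0]},{"delta_pos": [0,0,0.001],"rot": [0,0,0]},{"delta_pos": [0,0,0],"rot": [0,0,0]}]}}

```text
t: 45.18
eef_pos: [0.5055, -0.3937, -0.0131]
tcp_rot: [3.13, -0.269, 0.0]
force: [-0.8, -0.1, -5.1]
grip_width: 0.469
gripper_force: 35.0
```

{"op": "jog_arm", "data": {"moves": [{"delta_pos": [0,0,0.0007],"rot": [0,0,0]},{"delta_pos": [0,0,0],"rot": [0,0,0]}]}}

```text
t: 45.42
eef_pos: [0.5054, -0.3936, -0.0141]
tcp_rot: [-3.13, 0.269, 0.0]
force: [0.3, 1.0, -4.5]
grip_width: 0.458
gripper_force: 35.0
```

{"op": "jog_arm", "data": {"moves": [{"delta_pos": [0,0,0.0007],"rot": [0,0,0]},{"delta_pos": [0,0,0],"rot": [0,0,0]}]}}

```text
t: 45.68
eef_pos: [0.5054, -0.3936, -0.0148]
tcp_rot: [-3.13, 0.269, 0.0]
force: [1.3, -0.4, -5.2]
grip_width: 0.461
gripper_force: 35.0
```

Tip at 22.4; about 2.4 mm to go.

{"op": "jog_arm", "data": {"moves": [{"delta_pos": [0,0,0.0008],"rot": [0,0,0]},{"delta_pos": [0,0,0.0007],"rot": [0,0,0]},{"delta_pos": [0,0,0],"rot": [0,0,0]}]}}

```text
t: 46.05
eef_pos: [0.5054, -0.3936, -0.0164]
tcp_rot: [-3.13, 0.269, 0.0]
force: [-0.4, -0.8, -4.0]
grip_width: 0.461
gripper_force: 35.0
```

{"op": "jog_arm", "data": {"moves": [{"delta_pos": [0,0,0.0006],"rot": [0,0,0]},{"delta_pos": [0,0,0],"rot": [0,0,0]}]}}

```text
t: 46.3
eef_pos: [0.5054, -0.3936, -0.0169]
tcp_rot: [-3.13, 0.269, 0.0]
force: [-0.2, -0.1, -4.5]
grip_width: 0.462
gripper_force: 35.0
```

{"op": "jog_arm", "data": {"moves": [{"delta_pos": [0,0,0.0006],"rot": [0,0,0]},{"delta_pos": [0,0,0],"rot": [0,0,0]}]}}

```text
t: 46.55
eef_pos: [0.5055, -0.3937, -0.0172]
tcp_rot: [3.13, -0.269, 0.0]
force: [-0.4, 1.6, -3.5]
grip_width: 0.468
gripper_force: 35.0
```

{"op": "jog_arm", "data": {"moves": [{"delta_pos": [0,0,0.0005],"rot": [0,0,0]},{"delta_pos": [0,0,0],"rot": [0,0,0]}]}}

```text
t: 46.8
eef_pos: [0.5055, -0.3937, -0.0173]
tcp_rot: [-3.13, 0.269, 0.0]
force: [-3.7, 1.7, 2.1]
grip_width: 0.463
gripper_force: 35.0
```

{"op": "jog_arm", "data": {"moves": [{"delta_pos": [0,0,0],"rot": [0,0,0]},{"delta_pos": [0,0,0],"rot": [0,0,0]},{"delta_pos": [0,0,0],"rot": [0,0,0]},{"delta_pos": [0,0,-0.01],"rot": [0,0,0]},{"delta_pos": [0,0,-0.03],"rot": [0,0,0]},{"delta_pos": [0,0,-0.04],"rot": [0,0,0]},{"delta_pos": [0,0,-0.02],"rot": [0,0,0]},{"delta_pos": [0,0,0],"rot": [0,0,0]}], "grip": 0.65}}

```text
t: 47.8
eef_pos: [0.5064, -0.3946, 0.0841]
tcp_rot: [3.127, -0.268, 0.004]
force: [0.0, -0.2, -0.9]
grip_width: 0.646
gripper_force: 0.0
```

```bash
python3 -c "
from h import *
go(354.3,-281.5,90,-76.7)"
```

```text
turn rad 1.168 then mm [-145.2  122.    30.5] | at [ 506.4 -394.6  121.3] yaw -9.8 j6-> 118 axis [ 0.003 -0.003 -1.   ] t 47.8 open mm 60.7 grip N 0.0
```

```bash
python3 - <<'E'
from h import *
d=vision.read_camera("top");im=cv2.imread("raw_top.png");h=cv2.cvtColor(im,cv2.COLOR_BGR2HSV)
m,cs=blobs(im);c=at(cs,(573*.64,401*.64));k=np.zeros(m.shape,np.uint8);cv2.drawContours(k,[c],-1,1,-1)
v,u=np.nonzero(k);w=ray(d,np.c_[u,v],.018)[:,:2];e,V=np.linalg.eigh(np.cov(w.T));print(w.mean(0)*1000,np.degrees(np.arctan2(V[1,1],V[0,1])))
k2=(k>0)&(h[...,2]>145);v,u=np.nonzero(k2);w=ray(d,np.c_[u,v],.036)[:,:2];e,V=np.linalg.eigh(np.cov(w.T));print(k2.sum(),w.mean(0)*1000,np.degrees(np.arctan2(V[1,1],V[0,1])))
# dish/protector check now
E
```

```text
[ 354.35093777 -281.61244348] 101.17963729211543
333 [ 353.86218594 -278.46511338] 102.07157863955379
```

{"op": "jog_arm", "data": {"moves": [{"delta_pos": [0,0,0],"rot": [0,0,-0.16]},{"delta_pos": [0,0,0],"rot": [0,0,-0.18]},{"delta_pos": [0,0,0],"rot": [0,0,-0.18]},{"delta_pos": [0,0,0],"rot": [0,0,-0.18]},{"delta_pos": [0,0,0],"rot": [0,0,-0.18]},{"delta_pos": [0,0,0],"rot": [0,0,-0.18]},{"delta_pos": [0,0,0],"rot": [0,0,-0.18]},{"delta_pos": [0,0,0],"rot": [0,0,-0.18]},{"delta_pos": [0,0,0],"rot": [0,0,-0.18]},{"delta_pos": [0,0,0],"rot": [0,0,-0.18]}]}}

```text
t: 49.1
eef_pos: [0.5043, -0.3924, 0.0794]
tcp_rot: [-2.169, -2.267, -0.001]
force: [-1.1, 0.7, 0.3]
grip_width: 0.649
gripper_force: 0.0
```

```bash
python3 -c "
from h import *
go(354.3,-281.3,90,101.5)"
```

```text
turn rad -0.157 then mm [ 138.7 -124.8   27.3] | at [ 504.3 -392.4  116.6] yaw 92.5 j6-> -60 axis [-0.003  0.003 -1.   ] t 49.1 open mm 61.0 grip N 0.0
```

{"op": "jog_arm", "data": {"moves": [{"delta_pos": [0,0,0],"rot": [0,0,-0.157]},{"delta_pos": [0.02,-0.018,0],"rot": [0,0,0]},{"delta_pos": [0.035,-0.0315,0],"rot": [0,0,0]},{"delta_pos": [0.035,-0.0315,0],"rot": [0,0,0]},{"delta_pos": [0.03,-0.027,0],"rot": [0,0,0]},{"delta_pos": [0.0187,-0.0168,0.01],"rot": [0,0,0]},{"delta_pos": [0,0,0.017],"rot": [0,0,0]},{"delta_pos": [0,0,0],"rot": [0,0,0]},{"delta_pos": [0,0,0],"rot": [0,0,0]},{"delta_pos": [0,0,0],"rot": [0,0,0]}]}}

```text
t: 50.35
eef_pos: [0.3565, -0.2821, 0.0554]
tcp_rot: [1.994, 2.427, -0.0]
force: [0.2, -0.3, -0.0]
grip_width: 0.651
gripper_force: 0.0
```

```bash
python3 - <<'E'
from h import *
go(354.3,-281.3,15,101.5)
d=vision.read_camera("side");cv2.imwrite('pics/s10.png',cv2.resize(d['image'][120:270,310:510],(800,600),interpolation=cv2.INTER_CUBIC))
E
```

```text
turn rad -0.006 then mm [ 1.3 -2.  77.6] | at [ 356.5 -282.1   92.6] yaw 101.2 j6-> -64 axis [ 0. -0. -1.] t 50.35 open mm 61.2 grip N 0.0
```

View pics/s10.png

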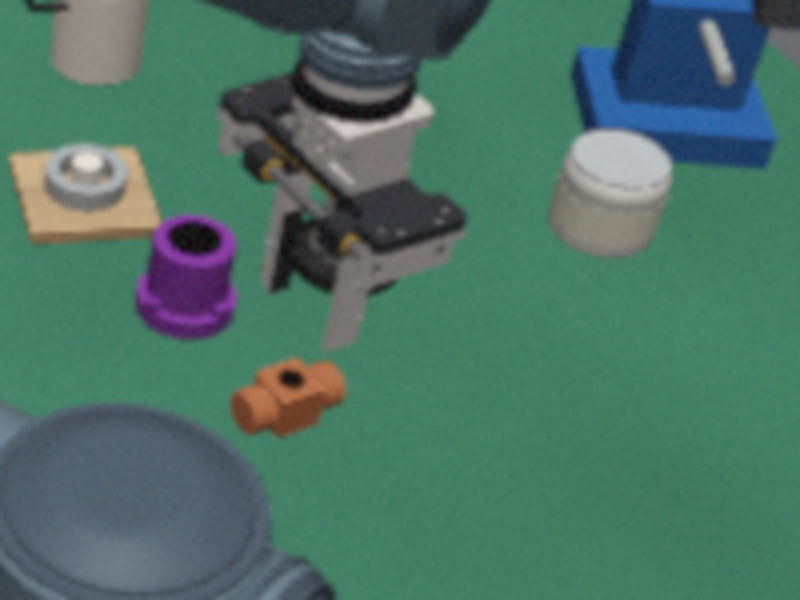

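{"op": "jog_arm", "data": {"moves": [{"delta_pos": [0.0013,-0.002,0.02],"rot": [0,0,0]},{"delta_pos": [0,0,0.025],"rot": [0,0,0]},{"delta_pos": [0,0,0.018],"rot": [0,0,0]},{"delta_pos": [0,0,0.01],"rot": [0,0,0]},{"delta_pos": [0,0,0.0046],"rot": [0,0,0]},{"delta_pos": [0,0,0],"rot": [0,0,0]},{"delta_pos": [0,0,0],"rot": [0,0,0]}]}}

```text
t: 51.28
eef_pos: [0.3543, -0.2813, -0.0219]
tcp_rot: [1.994, 2.426, -0.0]
force: [0.2, -0.1, -0.1]
grip_width: 0.656
gripper_force: 0.0
```

{"op": "jog_arm", "data": {"moves": [{"delta_pos": [0,0,0],"rot": [0,0,0]},{"delta_pos": [0,0,0],"rot": [0,0,0]},{"delta_pos": [0,0,0],"rot": [0,0,0]},{"delta_pos": [0,0,0],"rot": [0,0,0]},{"delta_pos": [0,0,0],"rot": [0,0,0]}], "grip": 0, "newtons": 40}}

```text
t: 51.9
eef_pos: [0.3544, -0.2811, -0.0223]
tcp_rot: [1.994, 2.426, 0.001]
force: [3.4, 1.6, 1.9]
grip_width: 0.384
gripper_force: 40.0
```

{"op": "jog_arm", "data": {"moves": [{"delta_pos": [0,0,-0.01],"rot": [0,0,0]},{"delta_pos": [0,0,-0.02],"rot": [0,0,0]},{"delta_pos": [0,0,-0.03],"rot": [0,0,0]},{"delta_pos": [0,0,-0.03],"rot": [0,0,0]},{"delta_pos": [0,0,-0.02],"rot": [0,0,0]},{"delta_pos": [0,0,0],"rot": [0,0,0]}]}}

```text
t: 52.65
eef_pos: [0.3539, -0.2813, 0.0883]
tcp_rot: [1.994, 2.426, -0.002]
force: [-0.1, 0.1, -5.7]
grip_width: 0.377
gripper_force: 40.0
```

```bash
python3 -c "
from h import *
go(470,0,127,148.8);go(514,412,127,148.8)"
```

```text
turn rad -0.831 then mm [ 46.4 300.7  -1.9] | at [ 353.9 -281.3  125.5] yaw 101.2 j6-> -73 axis [ 0.001 -0.002 -1.   ] t 52.65 open mm 35.4 grip N 40.0
turn rad -0.831 then mm [222.2 675.9  -2.6] | at [ 353.9 -281.3  125.5] yaw 101.2 j6-> -34 axis [ 0.001 -0.002 -1.   ] t 52.65 open mm 35.4 grip N 40.0
```

{"op": "jog_arm", "data": {"moves": [{"delta_pos": [0,0,0],"rot": [0,0,-0.1]},{"delta_pos": [0,0,0],"rot": [0,0,-0.16]},{"delta_pos": [0,0,0],"rot": [0,0,-0.16]},{"delta_pos": [0,0,0],"rot": [0,0,-0.16]},{"delta_pos": [0,0,0],"rot": [0,0,-0.15]},{"delta_pos": [0,0,0],"rot": [0,0,-0.101]},{"delta_pos": [0.0066,0.02,0],"rot": [0,0,0]},{"delta_pos": [0.0115,0.035,0],"rot": [0,0,0]},{"delta_pos": [0.0148,0.045,0],"rot": [0,0,0]},{"delta_pos": [0.0148,0.045,0],"rot": [0,0,0]}]}}

```text
t: 53.9
eef_pos: [0.3868, -0.13, 0.0856]
tcp_rot: [-0.846, -3.022, -0.001]
force: [0.6, 0.0, -5.5]
grip_width: 0.378
gripper_force: 40.0
```

{"op": "jog_arm", "data": {"moves": [{"delta_pos": [0.0148,0.045,0],"rot": [0,0,0]},{"delta_pos": [0.0148,0.045,0],"rot": [0,0,0]},{"delta_pos": [0.0148,0.045,0],"rot": [0,0,0]},{"delta_pos": [0.0148,0.045,0],"rot": [0,0,0]},{"delta_pos": [0.0148,0.045,0],"rot": [0,0,0]},{"delta_pos": [0.0148,0.045,0],"rot": [0,0,0]},{"delta_pos": [0.0148,0.045,0],"rot": [0,0,0]},{"delta_pos": [0.0148,0.045,0],"rot": [0,0,0]},{"delta_pos": [0.0148,0.045,0],"rot": [0,0,0]},{"delta_pos": [0.0148,0.045,0],"rot": [0,0,0]}]}}

```text
t: 55.15
eef_pos: [0.4934, 0.33, 0.0848]
tcp_rot: [-0.844, -3.023, 0.005]
force: [0.9, -0.5, -5.6]
grip_width: 0.381
gripper_force: 40.0
```

{"op": "jog_arm", "data": {"moves": [{"delta_pos": [0.0115,0.035,0],"rot": [0,0,0]},{"delta_pos": [0.0066,0.02,0],"rot": [0,0,0]},{"delta_pos": [0,0,0],"rot": [0,0,0]},{"delta_pos": [0,0,0],"rot": [0,0,0]},{"delta_pos": [0,0,0],"rot": [0,0,0]}]}}

```text
t: 55.78
eef_pos: [0.5075, 0.3847, 0.0868]
tcp_rot: [-0.846, -3.024, 0.002]
force: [0.4, 0.5, -4.9]
grip_width: 0.379
gripper_force: 40.0
```

```bash
python3 - <<'E'
from h import *
go(514,412,27,148.8)
d=vision.read_camera("top");im=cv2.imread("raw_top.png")
# pocket: darker inner edges hard; use rim outline corners at z=20 (top face), far edges reliable
m,cs=blobs(im);c=at(cs,(151*.64,307*.64));b=cv2.boxPoints(cv2.minAreaRect(c));print(b.tolist())
for z in(0,.02):print(np.round(ray(d,b,z)[:,:2]*1000,1).tolist())
E
```

```text
turn rad -0.001 then mm [ 8.5 26.8 97. ] | at [507.5 384.7 124. ] yaw 148.7 j6-> -30 axis [-0.001 -0.001 -1.   ] t 55.77 open mm 35.7 grip N 40.0
[[70.30766296386719, 207.5384521484375], [96.30766296386719, 168.5384521484375], [120.99996948242188, 185.0], [94.99996948242188, 224.0]]
[[486.7, 482.9], [591.4, 421.0], [545.9, 352.6], [442.8, 415.1]]
[[483.9, 472.8], [586.4, 412.2], [541.9, 345.1], [440.9, 406.4]]
```

{"op": "jog_arm", "data": {"moves": [{"delta_pos": [0.003,0.012,0],"rot": [0,0,0]},{"delta_pos": [0.004,0.0163,0],"rot": [0,0,0]},{"delta_pos": [0,0,0.02],"rot": [0,0,0]},{"delta_pos": [0,0,0.025],"rot": [0,0,0]},{"delta_pos": [0,0,0.02],"rot": [0,0,0]},{"delta_pos": [0,0,0.012],"rot": [0,0,0]},{"delta_pos": [0,0,0],"rot": [0,0,0]},{"delta_pos": [0,0,0],"rot": [0,0,0]}]}}

```text
t: 56.82
eef_pos: [0.5174, 0.4141, 0.0115]
tcp_rot: [0.845, 3.024, 0.002]
force: [0.6, -0.7, -5.6]
grip_width: 0.383
gripper_force: 40.0
```

```bash
python3 - <<'E'
from h import *
go(516,412.5,25,148.8)
d=vision.read_camera("side");cv2.imwrite('pics/s11.png',cv2.resize(d['image'][140:260,70:230],(800,600),interpolation=cv2.INTER_CUBIC))
# copper bottom/centre vs cradle in side image: measure
h=cv2.cvtColor(d["image"],cv2.COLOR_BGR2HSV);m=((h[...,0]<=11)&(h[...,1]>110)&(h[...,2]>110)).astype(np.uint8);m[:, :70]=0;m[:,230:]=0
for c in cv2.findContours(m,0,1)[0]:
    if cv2.contourArea(c)>40:print(cv2.boundingRect(c),cv2.contourArea(c))
E
```

```text
turn rad -0.0 then mm [ 0.4 -2.1 23.7] | at [517.4 414.1  48.7] yaw 148.8 j6-> -30 axis [ 0.002  0.001 -1.   ] t 56.83 open mm 36.0 grip N 40.0
(116, 202, 14, 22) 143.5
```

{"op": "jog_arm", "data": {"moves": [{"delta_pos": [0,-0.0015,0.004],"rot": [0,0,0]},{"delta_pos": [0,0,0.003],"rot": [0,0,0]},{"delta_pos": [0,0,0.003],"rot": [0,0,0]},{"delta_pos": [0,0,0.002],"rot": [0,0,0]},{"delta_pos": [0,0,0.002],"rot": [0,0,0]},{"delta_pos": [0,0,0.002],"rot": [0,0,0]},{"delta_pos": [0,0,0],"rot": [0,0,0]}]}}

```text
t: 57.75
eef_pos: [0.5157, 0.4124, -0.0058]
tcp_rot: [-0.845, -3.025, 0.0]
force: [0.6, 0.2, -5.6]
grip_width: 0.38
gripper_force: 40.0
```

{"op": "jog_arm", "data": {"moves": [{"delta_pos": [0,0,0.002],"rot": [0,0,0]},{"delta_pos": [0,0,0.002],"rot": [0,0,0]},{"delta_pos": [0,0,0.001],"rot": [0,0,0]},{"delta_pos": [0,0,0.001],"rot": [0,0,0]},{"delta_pos": [0,0,0],"rot": [0,0,0]}]}}

```text
t: 58.38
eef_pos: [0.5158, 0.4124, -0.0116]
tcp_rot: [-0.845, -3.026, 0.0]
force: [-0.5, -1.1, -5.7]
grip_width: 0.377
gripper_force: 40.0
```

{"op": "jog_arm", "data": {"moves": [{"delta_pos": [0,0,0.0007],"rot": [0,0,0]},{"delta_pos": [0,0,0.0007],"rot": [0,0,0]},{"delta_pos": [0,0,0],"rot": [0,0,0]}]}}

```text
t: 58.75
eef_pos: [0.5157, 0.4124, -0.013]
tcp_rot: [-0.845, -3.026, 0.0]
force: [-0.5, -0.4, -6.1]
grip_width: 0.377
gripper_force: 40.0
```

Tip at 24.2 with no snag, so the mallet head is inside the pocket.

{"op": "jog_arm", "data": {"moves": [{"delta_pos": [0,0,0.0006],"rot": [0,0,0]},{"delta_pos": [0,0,0],"rot": [0,0,0]}]}}

```text
t: 59.0
eef_pos: [0.5158, 0.4124, -0.0136]
tcp_rot: [-0.845, -3.026, 0.0]
force: [0.9, -0.0, -4.8]
grip_width: 0.379
gripper_force: 40.0
```

{"op": "jog_arm", "data": {"moves": [{"delta_pos": [0,0,0.0006],"rot": [0,0,0]},{"delta_pos": [0,0,0],"rot": [0,0,0]}]}}

```text
t: 59.25
eef_pos: [0.5158, 0.4124, -0.0142]
tcp_rot: [0.845, 3.026, 0.0]
force: [-0.3, 0.4, -5.9]
grip_width: 0.381
gripper_force: 40.0
```

{"op": "jog_arm", "data": {"moves": [{"delta_pos": [0,0,0.0005],"rot": [0,0,0]},{"delta_pos": [0,0,0],"rot": [0,0,0]}]}}

```text
t: 59.5
eef_pos: [0.5159, 0.4125, -0.0142]
tcp_rot: [0.845, 3.026, -0.0]
force: [-1.4, -2.3, -2.8]
grip_width: 0.38
gripper_force: 40.0
```

{"op": "jog_arm", "data": {"moves": [{"delta_pos": [0,0,0],"rot": [0,0,0]},{"delta_pos": [0,0,0],"rot": [0,0,0]},{"delta_pos": [0,0,0],"rot": [0,0,0]},{"delta_pos": [0,0,-0.01],"rot": [0,0,0]},{"delta_pos": [0,0,-0.03],"rot": [0,0,0]},{"delta_pos": [0,0,-0.04],"rot": [0,0,0]},{"delta_pos": [0,0,-0.04],"rot": [0,0,0]},{"delta_pos": [0,0,-0.03],"rot": [0,0,0]},{"delta_pos": [0,0,0],"rot": [0,0,0]}], "grip": 0.62}}

```text
t: 60.62
eef_pos: [0.5178, 0.4136, 0.1394]
tcp_rot: [0.844, 3.021, 0.008]
force: [-0.9, -0.0, 0.3]
grip_width: 0.62
gripper_force: 0.0
```

```bash
python3 -c "
from h import *
go(300,420,150,148.8)"
```

```text
turn rad -0.0 then mm [ 189.7 -107.5   25.2] | at [517.8 413.6 176.6] yaw 148.8 j6-> -14 axis [ 0.006  0.004 -1.   ] t 60.62 open mm 58.3 grip N 0.0
```

{"op": "jog_arm", "data": {"moves": [{"delta_pos": [0.02,-0.01,0],"rot": [0,0,0]},{"delta_pos": [0.04,-0.02,0],"rot": [0,0,0]},{"delta_pos": [0.04,-0.023,0],"rot": [0,0,0]},{"delta_pos": [0.04,-0.023,0],"rot": [0,0,0]},{"delta_pos": [0.03,-0.02,0],"rot": [0,0,0]},{"delta_pos": [0.015,-0.01,0],"rot": [0,0,0]},{"delta_pos": [0,0,0],"rot": [0,0,0]},{"delta_pos": [0,0,0],"rot": [0,0,0]}]}}

```text
t: 61.62
eef_pos: [0.3037, 0.4176, 0.1353]
tcp_rot: [0.846, 3.025, 0.0]
force: [0.1, 0.2, 0.6]
grip_width: 0.619
gripper_force: 0.0
```

```bash
python3 - <<'E'
from h import *
t=vision.read_camera("top")["image"];s=vision.read_camera("side")["image"]
a=cv2.resize(t[95:245,60:440],(800,316));b=cv2.resize(s[110:270,70:430],(630,280))
o=np.zeros((600,800,3),np.uint8);o[:316]=a;o[318:598,:630]=b;cv2.imwrite("pics/final.png",o)
E
```

```text
(no output)
```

View pics/final.png

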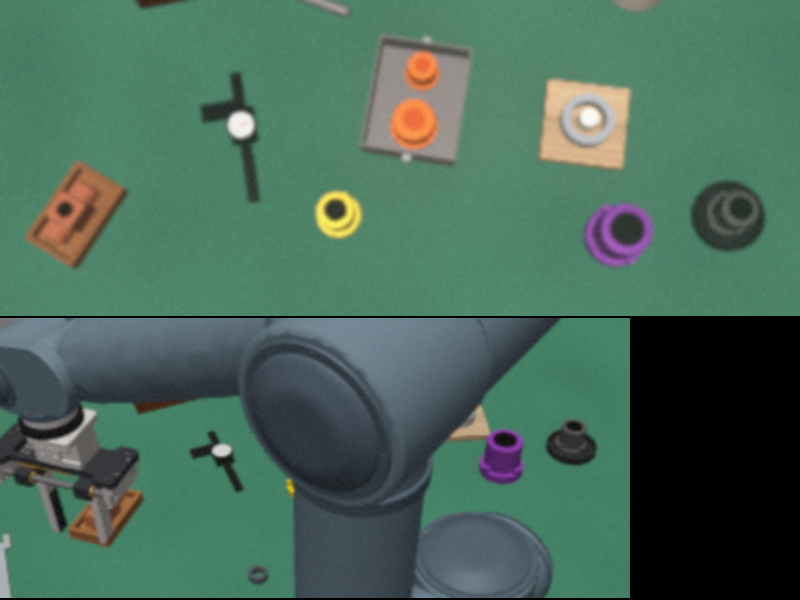

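The final view shows the caps in the bin at (421,70) and (413,123), and the ring around its post at (588,120). The protector stands upright in the dish at (735,212), the mallet head lies lengthwise in the cradle at (70,212), and the caliper is in its original place.

```bash
python3 -c "
from cell import ticket
print(ticket.sign_off())"
```

```text
the job is handed in; nothing more can be done
None
```

All five pieces are set down in their homes in the order asked, the caliper was left where it lay, and the job was handed in at about 62 s.

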